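Fit the right wedding band on the size post and unclip the ring holder

TASK

One of the two gold bands on the felt-topped block fits the size post of the engraver's ring holder and the other is too tight: slide the one that fits all the way down onto its seat on the post and put the other one in the white bowl, while the holder stays clipped in its receiver. Then squeeze the holder's two orange side catches together with the fingers, lift the holder straight up about 10 cm clear of the receiver with the band on it, and finish while still holding it there, level and still, with both catches squeezed in. Leave everything else on the bench where it is.

Things in the scene. Friction and masses are not known exactly. Their poses are not given: they have to be found in the camera images.
- receiver: Aluminium receiver fixed on the bench, base 104 (x) x 94 (y) x 8 mm, origin at the centre of its underside. The ring holder sits in it on the floor 8 mm above the origin. Along its +y and -y sides run dark lips over the holder's hooks, tops 24 mm above the origin, 30.5 to 41.5 mm off the middle, 46 mm long. Dark keyway posts at the +x and -x ends, 20 mm high, guide the holder's tongues.
- cassette: The ring holder, a loose dark blue block 60 (x) x 44 (y) x 34 mm, about 0.24 kg; origin at the centre of its underside; starts in the receiver, axes along the receiver's. On its z axis: a dark collar 24 mm across up to z = 46 mm (the seat), then the bright 17 mm size post up to 66 mm, tapering to 10 mm at its tip, 76 mm. Held by its hooks until both catches are in, then it lifts straight out.
- post_seat (a point): Centre of the seat on the collar round the foot of the size post, 46 mm above the holder's underside; z points up along the post.
- catch_left (a joint): Orange ribbed spring catch on the holder's +y side; 0 = sprung out (hooked), 0.005 m = fully in (unhooked from about 0.0035). Slides inward (along y) at 3 N to start, 8 N fully in. Its pressing face, 28 mm wide (x), from 22 to 44 mm above the holder's underside, is 31 mm from the holder's middle when out, 26 mm when in.
- catch_right (a joint): The same catch on the holder's -y side. Both are pressed by one pinch, 62 mm across when out, 52 mm when in, closing along the holder's y axis.
- felt_pad: Small wooden block with a dark green felt top, fixed on the bench, 80 (x) x 120 (y) x 20 mm high, origin at the centre of its underside; the two bands start lying flat on the felt, about 60 mm apart along its y axis.
- band_1: Gold wedding band, 10 mm high, about 23 mm outside, 14 g, origin at its centre, z along its bore, lying flat. One of band_1 and band_2 has a bore of 18.6 mm and slides down the 17 mm post till its centre is 5 mm above post_seat; the other, bore 14.6 mm, stops on the post's taper some 23 mm higher.
- band_2: The other gold band, about the same to look at: 10 mm high, about 23 mm outside diameter, origin at its centre, z along its bore; see band_1.
- bowl: Loose white porcelain bowl, 107 mm across and 67 mm high, origin at the centre of its underside, inner floor 6 mm above it, about 50 mm across at the floor and 95 mm at the rim; for the band that does not fit.
- burr_stand: Bystander: wooden block with burrs, 50 x 85 x 57 mm, origin under its centre.
- mandrel: Bystander: ring mandrel with wooden grip lying on the bench, 24 x 242 x 24 mm, origin under its middle.
- black_pliers: Bystander: black-handled pliers lying on the bench, 46 x 123 x 13 mm, origin under their middle.
- hammer: Bystander: chasing hammer lying on the bench, 64 x 228 x 27 mm, origin under its middle.
Things that resemble listed ones, but are neither listed nor needed, are in the scene too. What is shaped like the cassette but purple is not meant.

How it is judged:
By the outcome, as a careful person would: the job done as asked, in the order asked, and still so for the second after the job is handed in, while the arm keeps its last pose, push and grip.
It also fails if it takes over 64 s, if anything falls off the work surface, if the arm or the gripper's body presses on something with over 40 N, if the wrist force passes 120 N, or if a joint passes its speed limit or range.

ROBOT

A 6-joint arm with a two-finger parallel gripper is mounted at the origin on a cart in front of the work surface, level with it; the furniture and walls round the work are solid. World frame = base frame: x ahead of the robot, y to its left, z up, the work surface at z = 0. Lengths are in m, angles in rad, forces in N, time in s.
With the tool pointing down it reaches from about 0.35 to 0.85 m from the base axis. Payload 8.1 kg.
Tool frame: the origin (TCP) lies at the very end of the fingers, on their centre line; the grasp point (between the pads) lies 19 mm behind it; z points along the fingers, y is the line along which they close (so a half turn about z gives the same grasp; the last joint's range is limited). The gripper opens to 93 mm and grips with 3 to 60 N. Pads are 15 mm wide; open, the fingers measure 128 mm over their backs; the gripper's body (75 mm by 188 mm) begins 65 mm behind the grasp point.
Start: joints at [1.211, 0.13, 1.488, -0, 1.523, -0.085], TCP at [0.163, 0.577, 0.196] pointing down, gripper open.
Joint ranges: [-2.96, 2.96], [-0.89, 2.26], [0.02, 2.5], [-1.34, 4.48], [0, 2.73], [-2.66, 2.66]. Speed limits (rad/s): [2.39, 2.39, 2.79, 3.14, 3.14, 3.14].

INTERFACE

Orientations are given as a rotation vector (axis times angle).
In Python, from plant import monitor, eyes, ticket gives the robot as it stands.
- The arm moves only by the tool arm_command, never from a script. Its argument "deltas" is a list that holds one entry, the list of rows, each a list of 6 numbers: the shift along the world's x, y, z in cm, then the turn, a rotation vector about the world's x, y, z in degrees. In form: [[[tx, ty, tz, rx, ry, rz], ...]]. A call has 1 to 12 rows; each row shifts and turns the commanded pose from where the row before left it; what a row does not reach is not made up. A row lasts 1/12 s, in which the tool goes at most 41.7 mm and 7.16 degrees, less where a joint would pass 70% of its speed; a pose out of reach is approached as far as the arm can. A call is refused whole if a number of a shift passes 4.17 or a number of a turn 7.16, either way. A call with a gripper value outside its range is refused whole. "gripper" is the opening, from -1 (shut) to 1 (fully open), set as the call begins (left out, the last holds). The fingers move at their own pace and stop on an object; "squeeze" is the grip in N (left out, the last holds). Time passes only in rows, so rows that do not move let the fingers close. It gives the time, the measured TCP pose, the force, the opening and the grip force at its end, in the units of the state.
- monitor.read_state(): the state, without advancing time (a new reading comes with each control period).
- eyes.read_camera(name): name is "scene" or "side" or "wrist"; returns the picture (400x640x3 uint8, blue, green, red); there is no depth.
- eyes.camera_model(name): a dict with "fx", "fy", "cx", "cy" (pixels), "rvec" (rotation vector, rad) and "tvec" (3), from world to camera coordinates, as OpenCV has them. Camera axes: x right, y down, z forward; pixel columns grow to the right and rows downward; lengths in m; the calibration is good to about 2 mm. A picture is of the moment at which its call begins: read the wrist's pose just before it. camera_model takes no time and is no camera call; for the wrist camera it gives the pose at the moment of the call.
- ticket.close_job(): hands the job in; it is judged then, once.
The state is a dict: "t": time; "q": joint angles; "dq": joint speeds; "joint_torque": joint torques, N m; "tool_pos": TCP position; "orientation": TCP orientation; "force": force on the tool from outside, world axes, zero at the start; "wrist_torque": the same for the moment, N m; "opening": finger opening in m; "gripper_force": force on a finger pad.
Only numpy, scipy, OpenCV 4.12 (cv2) and the standard library are available. Lean on these libraries where they do the work, as an engineer would, in place of code of your own. Each camera call takes 0.05 s, during which the arm holds its last target. There are 200 camera calls.

## Working session

There is one attempt and no reset: what is moved stays moved. The work goes in short steps, Python scripts to look and compute and a tool call to move; the robot and the scene stay as the last step left them, time stands still between calls to the robot, and variables do not carry over. Pictures are saved under pics/ and viewed, at most 15 in all, crops included, and the job is handed in when it is done.

Besides the shell and the picture viewer there is one more tool, called after ">>>" in YAML: its name, and indented under it one key for each argument. arm_command: Moves the arm, as the interface text tells. Its arguments: {"type":"object","properties":{"deltas":{"type":"array"},"gripper":{"type":"number"},"squeeze":{"type":"number"}},"required":["deltas"]}

```bash
mkdir -p pics
cat > h.py <<'E'
import cv2,numpy as np
from plant import monitor,eyes,ticket
def snap(n,f):
    m=eyes.camera_model(n); im=eyes.read_camera(n); cv2.imwrite('pics/'+f,im); return im,m
def mat(m):
    R=cv2.Rodrigues(np.array(m['rvec'],float))[0]; return R,np.array(m['tvec'],float).ravel()
def ray(m,u,v,z):
    R,t=mat(m); d=R.T@np.array([(u-m['cx'])/m['fx'],(v-m['cy'])/m['fy'],1]); c=-R.T@t
    return c+d*(z-c[2])/d[2]
def proj(m,p):
    R,t=mat(m); q=R@np.array(p,float)+t; return q[0]/q[2]*m['fx']+m['cx'],q[1]/q[2]*m['fy']+m['cy']
E
python3 - <<'E'
from h import *
print(monitor.read_state())
a,m=snap('scene','s0.png');b,n=snap('side','d0.png');w,k=snap('wrist','w0.png')
for x in(m,n,k):
    R,t=mat(x);print(x['fx'],-R.T@t,R[2])
E
```

```text
{'t': 0.0, 'q': array([ 1.21063274e+00,  1.31167755e-01,  1.48929974e+00,  6.39828444e-06,
        1.52298016e+00, -8.54252666e-02]), 'dq': array([-5.13584976e-05, -7.39210379e-04, -4.24823590e-04, -6.82188036e-04,
       -1.62212618e-04, -3.11063844e-04]), 'joint_torque': array([ 1.75517598e-03, -5.59864748e+01, -4.91747081e+01,  7.68183754e-02,
        3.60836217e-02, -1.58878661e-04]), 'tool_pos': array([0.16254935, 0.57692067, 0.19477231]), 'orientation': array([-4.30145288e-01, -3.11158433e+00,  2.83922088e-03]), 'force': array([-0.18056495, -0.14337946, -0.03050904]), 'wrist_torque': array([-0.01403384, -0.01008168,  0.00824906]), 'gripper_force': 0.0, 'opening': 0.09279931119600408}
390.8912771437585 [0.86707372 1.16063913 0.63061826] [-0.30854458 -0.80140136 -0.51240229]
453.9243067780891 [0.09464264 1.07566961 0.5192042 ] [ 0.42476696 -0.79329605 -0.43618162]
305.88374156201326 [0.09279441 0.59497421 0.38304485] [ 0.25235022 -0.07358632 -0.96483388]
```

View pics/s0.png

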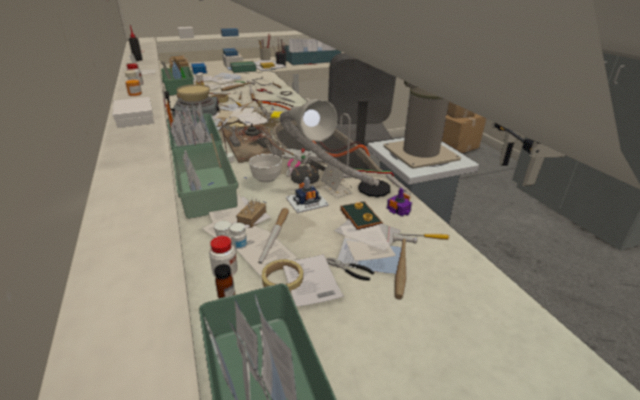

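View pics/d0.png

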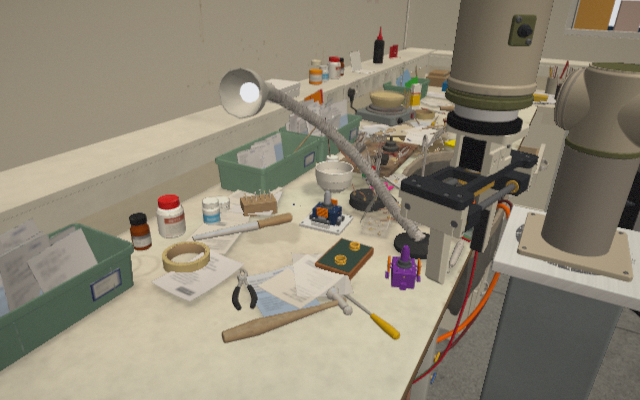

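Scene: blue holder with orange catches at about (306,192), purple look-alike at (400,204), green felt pad with two bands at (361,214), bowl at (266,168). Side: holder (327,213), purple (404,268), felt bands (354,246) and (341,260), bowl (334,176), and a gooseneck lamp crossing from (405,240) to (245,95).

```bash
cat >> h.py <<'E'
def tri(m,p,n,q):
    P=[]
    for x in(m,n):
        R,t=mat(x);K=np.array([[x['fx'],0,x['cx']],[0,x['fy'],x['cy']],[0,0,1.]]);P.append(K@np.c_[R,t])
    X=cv2.triangulatePoints(P[0],P[1],np.array(p,float),np.array(q,float)).ravel();return X[:3]/X[3]
E
python3 - <<'E'
from h import *
np.set_printoptions(precision=3,suppress=True)
m=eyes.camera_model('scene');n=eyes.camera_model('side')
for nm,p,q in [('lampbase',(374,188),(411,243)),('lamphead',(312,120),(248,92)),('bowl',(266,168),(334,176)),('holder',(306,192),(327,213))]:
    print(nm,tri(m,p,n,q))
for u,v in[(354,246),(341,260)]: print('band',ray(n,u,v,.025))
# gooseneck heights along side-view points, candidates by height
for u,v in[(300,110),(335,140),(365,175),(390,210)]:
    print([ray(n,u,v,z) for z in(.1,.2,.3)])
for p in [(340,155),(355,172),(330,142)]: print('sc',[ray(m,*p,z) for z in(.1,.2,.3)])
a=cv2.imread('pics/s0.png')[90:240,230:430];b=cv2.imread('pics/d0.png')[150:290,270:440]
a=cv2.resize(a,(400*1,300),interpolation=2);b=cv2.resize(b,(400,300),interpolation=2)
w=cv2.resize(cv2.imread('pics/w0.png'),(480,300))
o=np.zeros((600,800,3),np.uint8);o[:300,:400]=a;o[:300,400:]=b;o[300:,:480]=w
cv2.imwrite('pics/c1.png',o)
E
```

```text
lampbase [0.316 0.213 0.016]
lamphead [0.595 0.408 0.344]
bowl [0.613 0.    0.038]
holder [0.535 0.189 0.026]
band [0.412 0.305 0.025]
band [0.412 0.368 0.025]
[array([ 0.948, -0.379,  0.1  ]), array([ 0.744, -0.032,  0.2  ]), array([0.541, 0.315, 0.3  ])]
[array([ 0.672, -0.119,  0.1  ]), array([0.534, 0.166, 0.2  ]), array([0.397, 0.451, 0.3  ])]
[array([0.482, 0.096, 0.1  ]), array([0.389, 0.329, 0.2  ]), array([0.297, 0.563, 0.3  ])]
[array([0.359, 0.25 , 0.1  ]), array([0.296, 0.447, 0.2  ]), array([0.233, 0.644, 0.3  ])]
sc [array([0.391, 0.109, 0.1  ]), array([0.481, 0.307, 0.2  ]), array([0.571, 0.505, 0.3  ])]
sc [array([0.397, 0.234, 0.1  ]), array([0.486, 0.408, 0.2  ]), array([0.574, 0.583, 0.3  ])]
sc [array([ 0.382, -0.001,  0.1  ]), array([0.473, 0.218, 0.2  ]), array([0.565, 0.437, 0.3  ])]
```

View pics/c1.png

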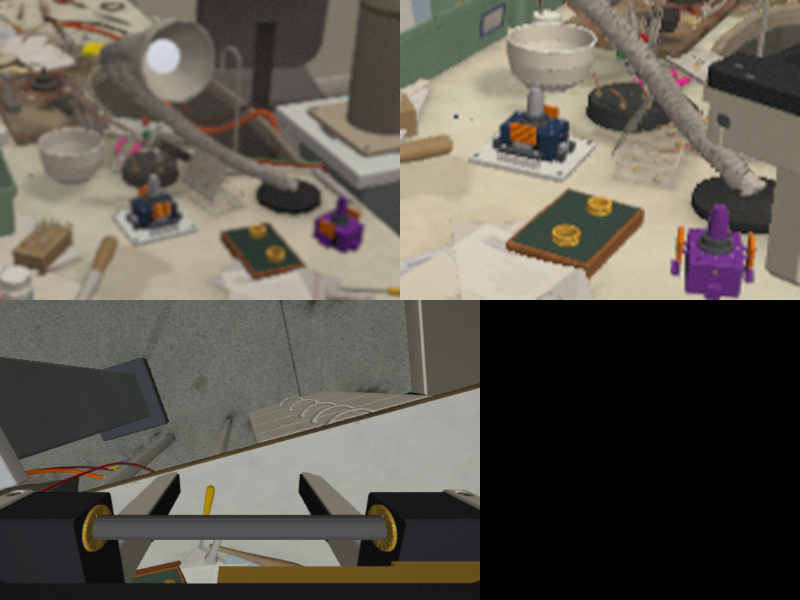

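Holder (blue, orange catches), bands on felt and purple decoy are all clear; candidates for "holder": blue at scene (306,192) versus purple at (400,204) → blue. I'll triangulate the lamp neck as an obstacle.

Run:
```python
from h import *
np.set_printoptions(precision=3,suppress=True)
m=eyes.camera_model('scene');n=eyes.camera_model('side')
S=np.array([(285,122),(290,132),(297,140),(320,155),(345,167),(372,180)],float)
s=np.concatenate([np.linspace(S[i],S[i+1],30) for i in range(5)])
for u,v in[(280,95),(300,108),(318,123),(335,140),(350,157),(365,175),(390,208),(417,236)]:
    best=min(((np.min(np.linalg.norm(s-proj(m,ray(n,u,v,z)),axis=1)),z) for z in np.arange(0,.45,.005)))
    print((u,v),best,ray(n,u,v,best[1]))
```

```text
(280, 95) (np.float64(7.660672371600969), np.float64(0.31)) [0.621 0.262 0.31 ]
(300, 108) (np.float64(0.9187042720215941), np.float64(0.275)) [0.601 0.213 0.275]
(318, 123) (np.float64(0.8066737084229758), np.float64(0.23500000000000001)) [0.577 0.171 0.235]
(335, 140) (np.float64(0.21418688759431126), np.float64(0.19)) [0.548 0.137 0.19 ]
(350, 157) (np.float64(0.372469996250632), np.float64(0.155)) [0.507 0.137 0.155]
(365, 175) (np.float64(0.3294370938374423), np.float64(0.12)) [0.463 0.142 0.12 ]
(390, 208) (np.float64(0.3879038377134056), np.float64(0.08)) [0.376 0.201 0.08 ]
(417, 236) (np.float64(3.4999022519231056), np.float64(0.025)) [0.309 0.195 0.025]
```

>>> arm_command:
  deltas:
    - [[1.5,-1.0,1.5,0,0,0],[1.8,-1.5,1.5,0,0,0],[1.8,-1.8,1.5,0,0,0],[1.8,-1.8,1,0,0,0],[1.8,-1.8,0.5,0,0,0],[1.8,-1.8,0,0,0,0],[1.8,-1.8,0,0,0,0],[1.8,-1.8,0,0,0,0],[1.8,-1.8,0,0,0,0],[1.8,-1.8,0,0,0,0],[1.3,-1,0,0,0,0],[0,0,0,0,0,0]]

```text
t: 1.15
tool_pos: [0.3549, 0.3964, 0.2556]
orientation: [0.435, 3.111, -0.002]
force: [0.1, 0.3, -0.4]
opening: 0.0928
gripper_force: 0.0
```

Run:
```python
from h import *
np.set_printoptions(precision=3,suppress=True)
a,m=snap('wrist','w1.png');b,n=snap('side','d1.png');c,k=snap('scene','s1.png')
R,t=mat(m);print(-R.T@t);print(R);print(monitor.read_state()['tool_pos'],monitor.read_state()['orientation'])
import json
json.dump({k:(np.ravel(v).tolist() if k in('rvec','tvec') else float(v)) for k,v in m.items() if k in('fx','fy','cx','cy','rvec','tvec')},open('w1.json','w'))
o=np.zeros((600,800,3),np.uint8);o[:,:]=0
o[:400,:640]=a;o[400:600,:320]=cv2.resize(b,(320,200));o[400:600,320:640]=cv2.resize(c,(320,200))
cv2.imwrite('pics/c2.png',o)
```

```text
[0.285 0.414 0.444]
[[ 0.275  0.962 -0.002]
 [ 0.928 -0.264  0.264]
 [ 0.253 -0.074 -0.965]]
[0.352 0.399 0.256] [-0.431 -3.111  0.   ]
```

View pics/c2.png

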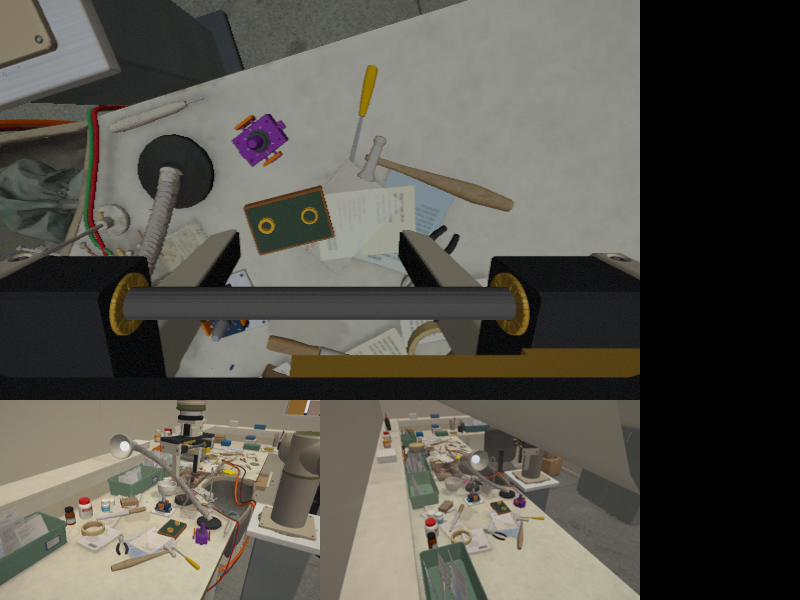

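Wrist view: bands at (266,226) and (310,215) on the felt, purple decoy (260,138), lamp base (175,170) with its neck running down to (150,250), the holder half-hidden at (225,325).

Run:
```python
from h import *
import json
np.set_printoptions(precision=4,suppress=True)
m=json.load(open('w1.json'));n=eyes.camera_model('side')
a=cv2.imread('pics/w1.png');hsv=cv2.cvtColor(a,cv2.COLOR_BGR2HSV)
g=cv2.inRange(hsv,(15,120,60),(35,255,255));g[:190]=0;g[245:]=0;g[:,:240]=0;g[:,335:]=0
nb,lab,st,ce=cv2.connectedComponentsWithStats(g)
for i in range(1,nb):
    if st[i][4]>20:
        c,_=cv2.findContours((lab==i).astype(np.uint8),0,1);c=cv2.convexHull(np.vstack(c));e=cv2.fitEllipse(c)
        print(st[i],e, 'fill',st[i][4]/cv2.contourArea(c),ray(m,*e[0],.028))
f=cv2.inRange(hsv,(40,60,20),(90,255,110));f[:180]=0;f[260:]=0;f[:,:240]=0;f[:,340:]=0
c,_=cv2.findContours(f,0,1);c=max(c,key=cv2.contourArea);r=cv2.boxPoints(cv2.minAreaRect(c));P=np.array([ray(m,*p,.02) for p in r]);print(P,P.mean(0))
# neck: wrist polyline vs side
S=np.array([(172,172),(168,190),(158,222),(150,250)],float);s=np.concatenate([np.linspace(S[i],S[i+1],40) for i in range(3)])
for u,v in[(335,140),(350,157),(365,175),(375,188),(390,208),(400,220),(417,236)]:
    b=min(((np.min(np.linalg.norm(s-proj(m,ray(n,u,v,z)),axis=1)),z) for z in np.arange(0,.4,.004)))
    print((u,v),b,ray(n,u,v,b[1]))
z=cv2.resize(a[195:245,245:335],None,fx=8,fy=8,interpolation=cv2.INTER_CUBIC);cv2.imwrite('pics/c3.png',z)
```

```text
[301 207  17  18 154] ((309.07708740234375, 215.32333374023438), (17.081623077392578, 17.59078025817871), 131.25315856933594) fill 0.6905829596412556 [0.4143 0.3622 0.028 ]
[258 217  18  17 183] ((266.2351379394531, 225.23252868652344), (16.468496322631836, 17.226497650146484), 57.82111358642578) fill 0.8571428571428571 [0.4117 0.2984 0.028 ]
[[0.3833 0.2765 0.02  ]
 [0.385  0.3853 0.02  ]
 [0.4547 0.3832 0.02  ]
 [0.4543 0.2698 0.02  ]] [0.4193 0.3287 0.02  ]
(335, 140) (np.float64(161.61875498110953), np.float64(0.232)) [0.4902 0.2569 0.232 ]
(350, 157) (np.float64(107.62942658424909), np.float64(0.196)) [0.4604 0.2426 0.196 ]
(365, 175) (np.float64(61.74362856515587), np.float64(0.148)) [0.4375 0.2078 0.148 ]
(375, 188) (np.float64(34.936756665388586), np.float64(0.112)) [0.4205 0.1844 0.112 ]
(390, 208) (np.float64(1.2977895985416776), np.float64(0.048)) [0.3961 0.137  0.048 ]
(400, 220) (np.float64(0.7481679083449648), np.float64(0.032)) [0.3638 0.1536 0.032 ]
(417, 236) (np.float64(1.0168383497384208), np.float64(0.024)) [0.3099 0.1928 0.024 ]
```

View pics/c3.png

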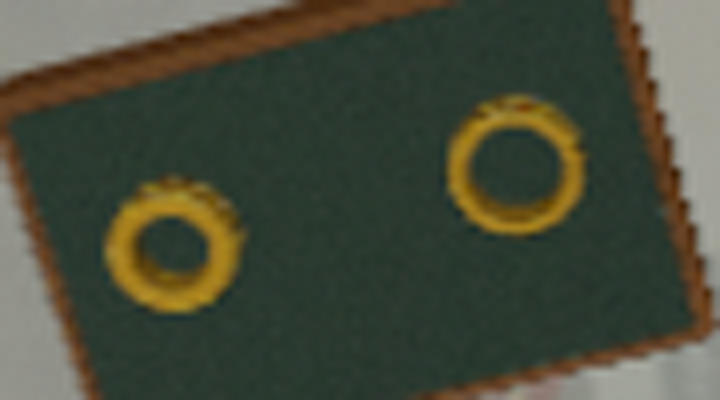

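The right band (wrist pixel 309,216) has the visibly larger bore, so it fits; the left one (267,226) is thick and goes to the bowl. Next: a higher view of the holder, bowl and lamp neck.

>>> arm_command:
  deltas:
    - [[0,-1,2.5,0,0,0],[0.5,-1,2.5,0,0,0],[0.8,-1,2.5,0,0,0],[1,-1,2.5,0,0,0],[1,-1,2.5,0,0,0],[1,-1,2,0,0,0],[1,-1,0,0,0,0],[1,-1,0,0,0,0],[0,-1,0,0,0,0],[0,0,0,0,0,0],[0,0,0,0,0,0]]

```text
t: 2.22
tool_pos: [0.415, 0.3088, 0.4006]
orientation: [-0.43, -3.111, -0.0]
force: [-0.3, 1.5, -0.2]
opening: 0.0931
gripper_force: 0.0
```

```bash
cat >> h.py <<'E'
import json
def save(m,f): json.dump({k:(np.ravel(v).tolist() if k in('rvec','tvec') else float(v)) for k,v in m.items() if k in('fx','fy','cx','cy','rvec','tvec')},open(f,'w'))
E
python3 - <<'E'
from h import *
np.set_printoptions(precision=3,suppress=True)
a,m=snap('wrist','w2.png');save(m,'w2.json')
R,t=mat(m);print(-R.T@t);print(monitor.read_state()['tool_pos'])
E
```

```text
[0.345 0.326 0.589]
[0.415 0.309 0.401]
```

View pics/w2.png

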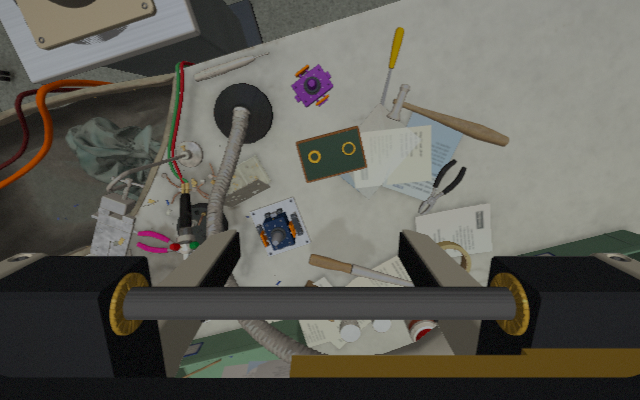

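View from above: holder at (279,232) with catches left (265,237) and right (293,222), bands at (315,156)/(348,148), neck of the lamp from (240,110) via (213,215) to (270,345), bowl behind the left finger.

Run:
```python
from h import *
np.set_printoptions(precision=4,suppress=True)
m=json.load(open('w2.json'));n=eyes.camera_model('side');sc=eyes.camera_model('scene')
S=np.array([(242,108),(234,130),(225,157),(217,190),(213,215),(214,250),(225,290),(240,312),(270,345)],float);s=np.concatenate([np.linspace(S[i],S[i+1],40) for i in range(8)])
for u,v in[(270,90),(285,97),(300,108),(318,123),(335,140),(350,157),(365,175),(375,188),(390,208),(400,220),(417,236)]:
    b=min(((np.min(np.linalg.norm(s-proj(m,ray(n,u,v,z)),axis=1)),z) for z in np.arange(0,.4,.004)))
    X=ray(n,u,v,b[1]);print((u,v),b[0].round(1),X,np.round(proj(sc,X)))
a=cv2.imread('pics/w2.png');hsv=cv2.cvtColor(a,cv2.COLOR_BGR2HSV)
def cen(mask,box):
    x0,y0,x1,y1=box;k=np.zeros_like(mask);k[y0:y1,x0:x1]=mask[y0:y1,x0:x1]
    nb,lab,st,ce=cv2.connectedComponentsWithStats(k);return [(st[i].tolist(),ce[i]) for i in range(1,nb) if st[i][4]>15]
o=cv2.inRange(hsv,(3,140,90),(16,255,255))
for x in cen(o,(240,195,315,260)):print('orange',x,ray(m,*x[1],.05))
b=cv2.inRange(hsv,(100,80,20),(125,255,200))
for x in cen(b,(240,195,315,260)):print('blue',x,ray(m,*x[1],.042))
w=cv2.inRange(a,(185,180,180),(255,255,255));
z=cv2.resize(a[190:265,235:320],None,fx=7,fy=7,interpolation=cv2.INTER_CUBIC)
d=cv2.imread('pics/d1.png')[150:250,290:400];s_=cv2.imread('pics/d0.png')[150:240,300:370]
o=np.zeros((600,800,3),np.uint8);o[:525,:595]=z;s2=cv2.resize(s_,(200,257),interpolation=2);o[:257,600:]=s2
cv2.imwrite('pics/c4.png',o)
```

```text
(270, 90) 81.9 [0.6724 0.2231 0.308 ] [258. 113.]
(285, 97) 48.7 [0.6361 0.2183 0.296 ] [272. 116.]
(300, 108) 12.9 [0.607 0.202 0.272] [281. 121.]
(318, 123) 0.3 [0.5818 0.1617 0.232 ] [287. 129.]
(335, 140) 2.6 [0.5563 0.12   0.184 ] [291. 139.]
(350, 157) 0.2 [0.5193 0.1086 0.144 ] [302. 148.]
(365, 175) 1.0 [0.4781 0.105  0.104 ] [314. 157.]
(375, 188) 0.4 [0.4493 0.1056 0.076 ] [323. 164.]
(390, 208) 0.9 [0.4012 0.1211 0.04  ] [338. 174.]
(400, 220) 0.7 [0.3682 0.1385 0.024 ] [349. 179.]
(417, 236) 0.7 [0.3116 0.1856 0.02  ] [371. 183.]
orange ([289, 221, 7, 16, 57], array([292.1404, 228.5965])) [0.5289 0.222  0.05  ]
orange ([260, 231, 7, 16, 41], array([263.0732, 238.4634])) [0.533  0.1632 0.05  ]
blue ([263, 212, 32, 38, 501], array([278.7745, 229.497 ])) [0.5265 0.1954 0.042 ]
```

View pics/c4.png

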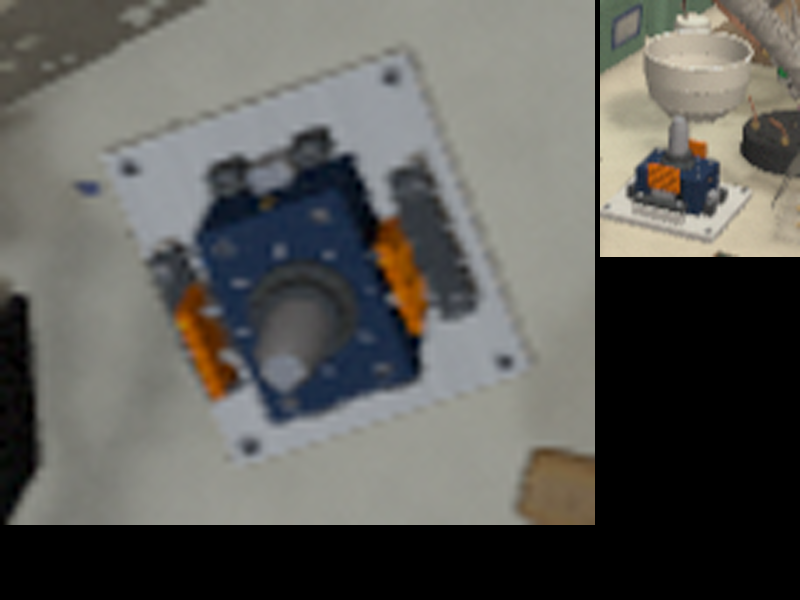

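The lamp neck at about (.556,.12,.184) could clash with the gripper body over the holder. First the holder and bowl pose.

Run:
```python
from h import *
np.set_printoptions(precision=4,suppress=True)
m=json.load(open('w2.json'));n=eyes.camera_model('side');sc=eyes.camera_model('scene')
C=np.array([ray(m,235+x/7,190+y/7,.008) for x,y in[(107,150),(405,48),(530,362),(235,462)]])
print(C,C.mean(0),np.linalg.norm(np.diff(C,axis=0),axis=1))
v=(C[1]-C[0]+C[2]-C[3]);print('y axis',v/np.linalg.norm(v)); v=(C[3]-C[0]+C[2]-C[1]);print('x axis',v/np.linalg.norm(v))
tip=ray(m,235+287/7,190+372/7,.084);print('tip',tip)
print('bands z.03', ray(m,315,156.5,.03),ray(m,348.5,148.5,.03))
m1=json.load(open('w1.json'))
print('bands w1',ray(m1,309.4,216.5,.03),ray(m1,266.75,225.75,.03))
# bowl rim in side c4 crop: left (643,62) right (752,62) top 32, bottom of bowl 115
f=70/200;g=90/257
cu=300+(697-600)*f;cv_=150+60*g;print('bowl rim centre side',(cu,cv_),ray(n,cu,cv_,.067));
for p in[(643,58),(752,62)]:print(ray(n,300+(p[0]-600)*f,150+p[1]*g,.067))
# scene crop c1 left: bowl rim ellipse x38..102,y 127..  /2
print('scene bowl',ray(sc,230+70/2,90+141/2,.067))
```

```text
[[0.4858 0.1443 0.008 ]
 [0.4801 0.2347 0.008 ]
 [0.5809 0.242  0.008 ]
 [0.5879 0.149  0.008 ]] [0.5337 0.1925 0.008 ] [0.0906 0.101  0.0933]
y axis [-0.069   0.9976  0.    ]
x axis [0.9982 0.0593 0.    ]
tip [0.5359 0.1928 0.084 ]
bands z.03 [0.4131 0.2994 0.03  ] [0.4156 0.3618 0.03  ]
bands w1 [0.4155 0.3624 0.03  ] [0.4121 0.2994 0.03  ]
bowl rim centre side (333.95, 171.01167315175098) [0.5963 0.036  0.067 ]
[0.6427 0.0584 0.067 ]
[0.5493 0.0132 0.067 ]
scene bowl [ 0.6138 -0.0014  0.067 ]
```

>>> arm_command:
  deltas:
    - [[0,-2,0,0,0,2],[0,-2.5,0,0,0,2],[0.2,-2.5,0,0,0,2],[0.4,-2.5,0,0,0,2],[0.4,-2.5,-1,0,0,2],[0.5,-2.5,-1,0,0,2],[0.5,-2.5,-1,0,0,2],[0.5,-2.5,-1,0,0,2],[0.5,-2.5,-1,0,0,2],[0.5,-2.5,-1,0,0,1.7],[0.5,-2,-1,0,0,0],[0,0,0,0,0,0]]

```text
t: 3.27
tool_pos: [0.4552, 0.0415, 0.3282]
orientation: [0.105, -3.136, 0.001]
force: [0.3, 0.1, -0.8]
opening: 0.0932
gripper_force: 0.0
```

Run:
```python
from h import *
np.set_printoptions(precision=3,suppress=True)
a,m=snap('wrist','w3.png');save(m,'w3.json')
R,t=mat(m);print(-R.T@t);s=monitor.read_state();print(s['tool_pos'],cv2.Rodrigues(s['orientation'])[0],s['q'])
```

```text
[0.383 0.035 0.517]
[0.455 0.043 0.329] [[-0.998 -0.067 -0.003]
 [-0.067  0.998  0.   ]
 [ 0.003  0.    -1.   ]] [-0.018 -0.271  1.63   0.     1.785 -1.656]
```

View pics/w3.png

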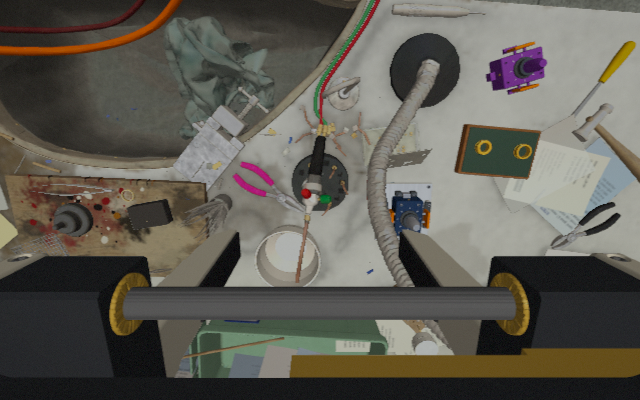

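Bowl rim centred near (289,257) with a torch nozzle (red knob 307,192, tip ~298,280) crossing above it; neck passes at (372,190)–(400,270). I'll triangulate the torch and neck using both wrist views.

Run:
```python
from h import *
np.set_printoptions(precision=3,suppress=True)
m=json.load(open('w2.json'));k=json.load(open('w3.json'));n=eyes.camera_model('side');sc=eyes.camera_model('scene')
X=tri(m,(175,246),k,(306,193));print('red knob',X,proj(n,X))
X=tri(m,(196,243),k,(325,199));print('green knob',X,proj(n,X))
S=np.array([(242,108),(234,130),(225,157),(217,190),(213,215),(214,250),(225,290),(240,312),(270,345)],float);s=np.concatenate([np.linspace(S[i],S[i+1],40) for i in range(8)])
for u,v in[(394,140),(378,165),(374,200),(383,235),(397,270),(425,335)]:
    b=min(((np.min(np.linalg.norm(s-proj(m,ray(k,u,v,z)),axis=1)),z) for z in np.arange(0,.4,.004)))
    X=ray(k,u,v,b[1]);print('neck',(u,v),b[0].round(1),X,np.round(proj(n,X)))
print('bowl',ray(k,289,257,.067),[ray(k,*p,.067) for p in[(257,257),(321,257)]])
# nozzle tip for assorted heights, where in side view
for z in(.08,.1,.12,.14,.16): X=ray(k,298,280,z);print('tip',z,X,np.round(proj(n,X)),np.round(proj(sc,X)))
a=cv2.resize(cv2.imread('pics/d1.png')[120:230,290:400],None,fx=5,fy=5,interpolation=2)
cv2.imwrite('pics/c5.png',a)
```

```text
red knob [0.49  0.023 0.093] (np.float64(372.8956208192576), np.float64(168.06221005247085))
green knob [0.501 0.051 0.076] (np.float64(364.3989231762731), np.float64(176.84755963660422))
neck (394, 140) 0.1 [0.407 0.137 0.1  ] [388. 187.]
neck (378, 165) 0.1 [0.442 0.118 0.104] [377. 180.]
neck (374, 200) 0.7 [0.483 0.112 0.136] [363. 163.]
neck (383, 235) 0.7 [0.516 0.12  0.172] [350. 148.]
neck (397, 270) 0.4 [0.545 0.133 0.204] [337. 134.]
neck (425, 335) 1.0 [0.613 0.169 0.224] [305. 125.]
bowl [0.604 0.001 0.067] [array([ 0.608, -0.051,  0.067]), array([0.601, 0.052, 0.067])]
tip 0.08 [0.637 0.018 0.08 ] [324. 162.] [259. 160.]
tip 0.1 [0.625 0.018 0.1  ] [328. 156.] [262. 154.]
tip 0.12 [0.614 0.019 0.12 ] [332. 150.] [266. 148.]
tip 0.14 [0.602 0.02  0.14 ] [336. 143.] [269. 142.]
tip 0.16 [0.59  0.021 0.16 ] [340. 137.] [272. 136.]
```

View pics/c5.png

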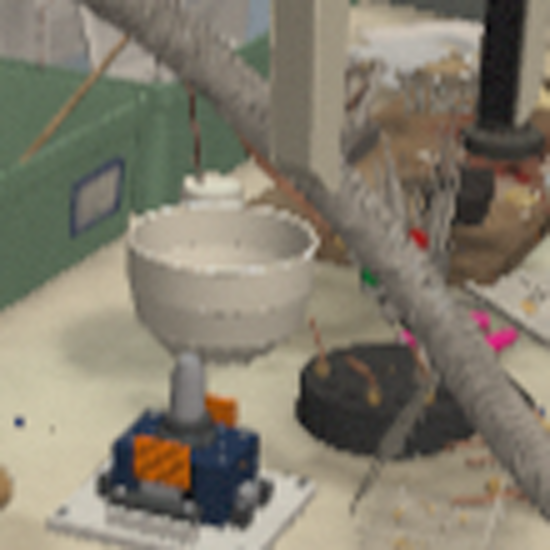

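>>> arm_command:
  deltas:
    - [[0.4,1,-1.5,0,0,0],[0.4,1,-1.7,0,0,0],[0.4,1,-1.7,0,0,0],[0.4,1,-1.7,0,0,0],[0.4,1,-1.7,0,0,0],[0.4,1,-1.7,0,0,0],[0.4,1,-1.5,0,0,0],[0,0,-1.5,0,0,0],[0,0,-1,0,0,0],[0,0,-0.5,0,0,0],[0,0,0,0,0,0]]
  gripper: -1

```text
t: 4.23
tool_pos: [0.4829, 0.1142, 0.185]
orientation: [0.11, -3.138, 0.0]
force: [-0.1, -0.6, -0.5]
opening: 0.024
gripper_force: 0.0
```

>>> arm_command:
  deltas:
    - [[0,0,-0.3,0,0,0],[0,0,-0.3,0,0,0],[0,0,-0.3,0,0,0],[0,0,-0.3,0,0,0],[0,0,0,0,0,0]]

```text
t: 4.65
tool_pos: [0.4836, 0.1133, 0.1734]
orientation: [0.108, -3.139, 0.0]
force: [-0.3, 0.7, -0.5]
opening: 0.0007
gripper_force: 0.0
```

Run:
```python
from h import *
a,m=snap('side','d2.png');s,k=snap('scene','s2.png')
o=np.zeros((560,800,3),np.uint8)
o[:560,:400]=cv2.resize(a[100:240,300:400],(400,560),interpolation=2)
o[:400,400:]=cv2.resize(s[110:210,260:360],(400,400),interpolation=2)
cv2.imwrite('pics/c6.png',o)
print(monitor.read_state()['tool_pos'],proj(m,monitor.read_state()['tool_pos']),proj(k,monitor.read_state()['tool_pos']))
```

```text
[0.48375469 0.11340019 0.17383888] (np.float64(363.4001094084103), np.float64(148.375590084027)) (np.float64(313.68739204859656), np.float64(137.82233122075678))
```

View pics/c6.png

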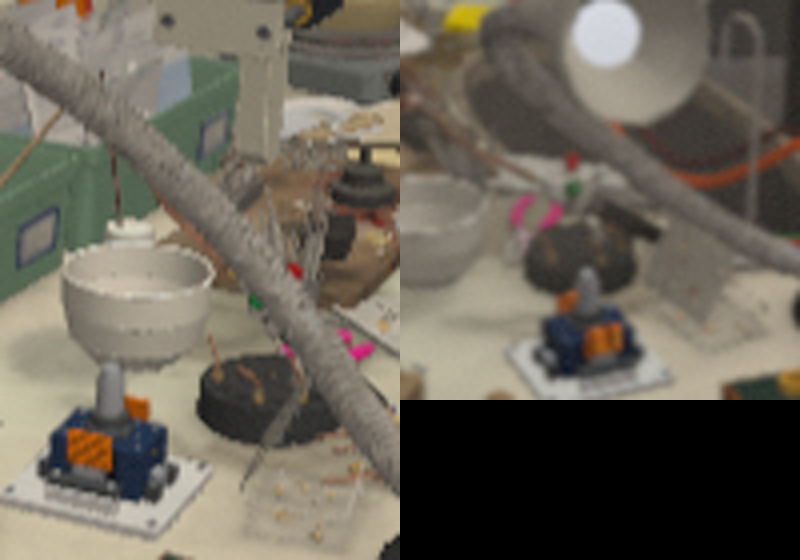

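Fingertips (side crop ~254,193) are above the neck (edge ~254,250). Continue the gentle probe downward.

>>> arm_command:
  deltas:
    - [[0,0,-0.3,0,0,0],[0,0,-0.3,0,0,0],[0,0,-0.3,0,0,0],[0,0,-0.3,0,0,0],[0,0,0,0,0,0]]

```text
t: 5.17
tool_pos: [0.4832, 0.1134, 0.1608]
orientation: [0.108, -3.138, 0.0]
force: [-1.0, -0.2, -0.3]
opening: 0.0002
gripper_force: 0.0
```

>>> arm_command:
  deltas:
    - [[0,0,-0.2,0,0,0],[0,0,-0.2,0,0,0],[0,0,-0.2,0,0,0],[0,0,-0.2,0,0,0]]

```text
t: 5.5
tool_pos: [0.4838, 0.1135, 0.1537]
orientation: [-0.108, 3.14, -0.0]
force: [0.2, 0.7, -0.7]
opening: 0.0006
gripper_force: 0.0
```

>>> arm_command:
  deltas:
    - [[0,0,-0.2,0,0,0],[0,0,-0.2,0,0,0],[0,0,-0.2,0,0,0],[0,0,-0.2,0,0,0]]

```text
t: 5.83
tool_pos: [0.4838, 0.1135, 0.1456]
orientation: [0.108, -3.14, 0.0]
force: [-0.4, -0.9, 0.2]
opening: 0.0005
gripper_force: 0.0
```

>>> arm_command:
  deltas:
    - [[0,0,-0.2,0,0,0],[0,0,-0.2,0,0,0],[0,0,-0.2,0,0,0],[0,0,-0.2,0,0,0]]

```text
t: 6.17
tool_pos: [0.4838, 0.1135, 0.1376]
orientation: [-0.108, 3.14, 0.0]
force: [0.0, -0.3, 0.9]
opening: 0.0
gripper_force: 0.0
```

>>> arm_command:
  deltas:
    - [[0,0,-0.2,0,0,0],[0,0,-0.2,0,0,0],[0,0,-0.2,0,0,0],[0,0,-0.2,0,0,0]]

```text
t: 6.5
tool_pos: [0.4838, 0.1135, 0.1296]
orientation: [0.108, -3.14, -0.0]
force: [-0.8, -1.0, 0.4]
opening: 0.0007
gripper_force: 0.0
```

>>> arm_command:
  deltas:
    - [[0,0,-0.2,0,0,0],[0,0,-0.2,0,0,0],[0,0,-0.2,0,0,0],[0,0,-0.2,0,0,0]]

```text
t: 6.83
tool_pos: [0.4838, 0.1135, 0.1217]
orientation: [-0.108, 3.14, 0.0]
force: [-0.3, -0.5, 0.3]
opening: 0.0003
gripper_force: 0.0
```

>>> arm_command:
  deltas:
    - [[0,0,-0.2,0,0,0],[0,0,-0.2,0,0,0],[0,0,-0.2,0,0,0],[0,0,-0.2,0,0,0]]

```text
t: 7.17
tool_pos: [0.4838, 0.1135, 0.1136]
orientation: [-0.108, 3.14, -0.0]
force: [-0.0, -0.6, 0.5]
opening: 0.0004
gripper_force: 0.0
```

>>> arm_command:
  deltas:
    - [[0,0,-0.2,0,0,0],[0,0,-0.2,0,0,0],[0,0,-0.2,0,0,0],[0,0,-0.2,0,0,0]]

```text
t: 7.5
tool_pos: [0.4838, 0.1135, 0.1056]
orientation: [0.108, -3.14, -0.0]
force: [0.5, 1.1, 0.4]
opening: 0.0007
gripper_force: 0.0
```

>>> arm_command:
  deltas:
    - [[0,0,-0.2,0,0,0],[0,0,-0.2,0,0,0],[0,0,-0.2,0,0,0],[0,0,-0.2,0,0,0]]

```text
t: 7.83
tool_pos: [0.4838, 0.1135, 0.0976]
orientation: [0.108, -3.14, 0.0]
force: [0.2, 1.5, 0.3]
opening: 0.0004
gripper_force: 0.0
```

Run:
```python
from h import *
a,m=snap('side','d3.png');s,k=snap('wrist','w4.png');save(k,'w4.json')
o=np.zeros((560,800,3),np.uint8)
o[:560,:400]=cv2.resize(a[100:240,300:400],(400,560),interpolation=2)
o[:400,400:]=cv2.resize(s[120:360,200:440],(400,400),interpolation=2)
cv2.imwrite('pics/c7.png',o)
t=monitor.read_state()['tool_pos'];print(t,proj(m,t),proj(k,t))
```

```text
[0.48350846 0.11345471 0.09737995] (np.float64(361.4351577011), np.float64(178.19147308374397)) (np.float64(322.35755909111475), np.float64(230.21007536444628))
```

View pics/c7.png

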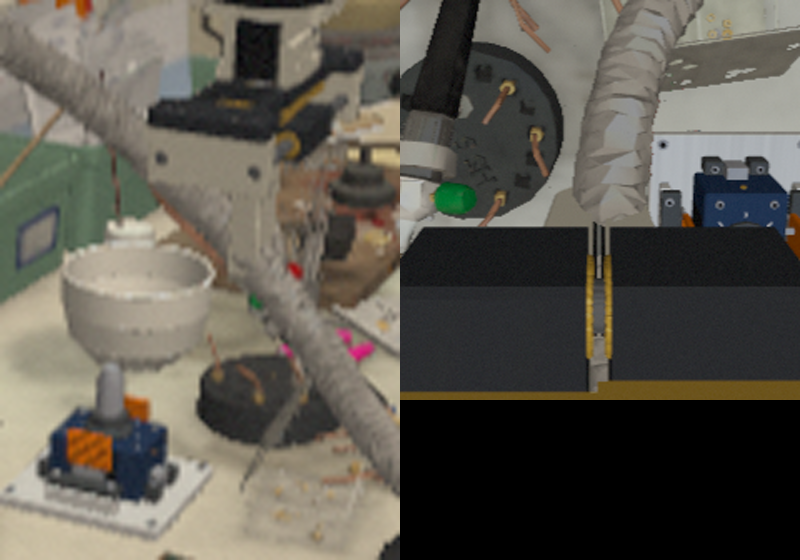

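The fingers pass right into the drawn lamp neck (side crop ~255,270) with no force at all, so the lamp is scenery, not an obstacle. Now the fitting band at (.4155,.362).

>>> arm_command:
  deltas:
    - [[0,0,3,0,0,0],[0,0.5,3,0,0,0],[-0.5,2,1,0,0,0],[-0.8,3,0,0,0,0],[-0.8,3,0,0,0,0],[-0.8,3,0,0,0,0],[-0.8,3,0,0,0,0],[-0.8,3,0,0,0,0],[-0.8,3,0,0,0,0],[-0.8,2.5,-1,0,0,0],[-0.7,1.9,-2,0,0,0],[0,0,-2,0,0,0]]
  gripper: 0

```text
t: 8.93
tool_pos: [0.415, 0.3665, 0.1184]
orientation: [-0.113, 3.138, 0.004]
force: [0.0, 0.3, 0.1]
opening: 0.0461
gripper_force: 0.0
```

>>> arm_command:
  deltas:
    - [[0,0,-2,0,0,0],[0,0,-1.5,0,0,0],[0,0,-1,0,0,0],[0,0,0,0,0,0],[0,0,0,0,0,0]]

```text
t: 9.35
tool_pos: [0.4157, 0.3623, 0.0728]
orientation: [0.108, -3.139, 0.001]
force: [0.1, 0.3, -0.0]
opening: 0.0467
gripper_force: 0.0
```

Run:
```python
from h import *
np.set_printoptions(precision=4,suppress=True)
s,k=snap('wrist','w5.png');save(k,'w5.json');st=monitor.read_state();t=st['tool_pos'];print(t,proj(k,t),st['force'])
hsv=cv2.cvtColor(s,cv2.COLOR_BGR2HSV);g=cv2.inRange(hsv,(15,120,60),(35,255,255))
nb,lab,q,ce=cv2.connectedComponentsWithStats(g)
for i in range(1,nb):
    if q[i][4]>60 and q[i][1]<300:
        c,_=cv2.findContours((lab==i).astype(np.uint8),0,1);e=cv2.fitEllipse(cv2.convexHull(np.vstack(c)))
        print(q[i],e,ray(k,*e[0],.026))
```

```text
[0.4163 0.3627 0.0738] (np.float64(322.95944769227964), np.float64(231.65714337819168)) [0.6979 0.7355 0.3557]
[ 467    0   65   73 1484] ((514.0953979492188, 7.072746276855469), (20.287128448486328, 169.07496643066406), 34.36720657348633) [0.2634 0.4826 0.026 ]
[277  73  39  16 201] ((295.787841796875, 80.48294067382812), (9.361627578735352, 41.449337005615234), 73.09188079833984) [0.3203 0.3367 0.026 ]
[226 185  32  31 573] ((241.6941375732422, 200.0801544189453), (29.70705795288086, 31.21228790283203), 75.22248077392578) [0.4126 0.2981 0.026 ]
[306 193  31  31 453] ((321.1950988769531, 208.19741821289062), (30.495254516601562, 30.879453659057617), 171.9409942626953) [0.415  0.3618 0.026 ]
[211 273  22  63 705] ((221.4175567626953, 303.7503967285156), (21.603179931640625, 64.20171356201172), 6.511841297149658) [0.5086 0.2805 0.026 ]
[406 273  22  63 704] ((416.586669921875, 303.83758544921875), (21.61028480529785, 64.14126586914062), 173.48123168945312) [0.4968 0.4515 0.026 ]
```

>>> arm_command:
  deltas:
    - [[-0.1,-0.05,-1.5,0,0,0],[0,0,-1.5,0,0,0],[0,0,-1.2,0,0,0],[0,0,-0.6,0,0,0],[0,0,-0.2,0,0,0],[0,0,0,0,0,0],[0,0,0,0,0,0]]

```text
t: 9.98
tool_pos: [0.4153, 0.3623, 0.0236]
orientation: [-0.108, 3.139, 0.001]
force: [0.3, 1.1, 0.1]
opening: 0.0465
gripper_force: 0.0
```

>>> arm_command:
  deltas:
    - [[0,0,0,0,0,0],[0,0,0,0,0,0],[0,0,0,0,0,0],[0,0,0,0,0,0],[0,0,0,0,0,0],[0,0,0,0,0,0]]
  gripper: -1
  squeeze: 8

```text
t: 10.48
tool_pos: [0.4148, 0.362, 0.0229]
orientation: [-0.108, 3.14, 0.0]
force: [0.2, -0.1, 0.1]
opening: 0.0107
gripper_force: 0.0
```

Run:
```python
from h import *
s,k=snap('wrist','w6.png');b,n=snap('side','d6.png');st=monitor.read_state();t=st['tool_pos'];print(t,st['opening'],proj(k,t),proj(n,t))
u,v=map(int,proj(n,t))
o=np.zeros((600,800,3),np.uint8)
o[:500,:400]=cv2.resize(b[v-60:v+40,u-40:u+40],(400,500),interpolation=2)
o[:400,400:]=cv2.resize(s[130:290,240:400],(400,400),interpolation=2)
cv2.imwrite('pics/c8.png',o)
```

```text
[0.41476249 0.3619955  0.02282571] 0.0034721436259640462 (np.float64(322.3178368905713), np.float64(229.97984305711333)) (np.float64(341.24144774877675), np.float64(259.07200812309037))
```

View pics/c8.png

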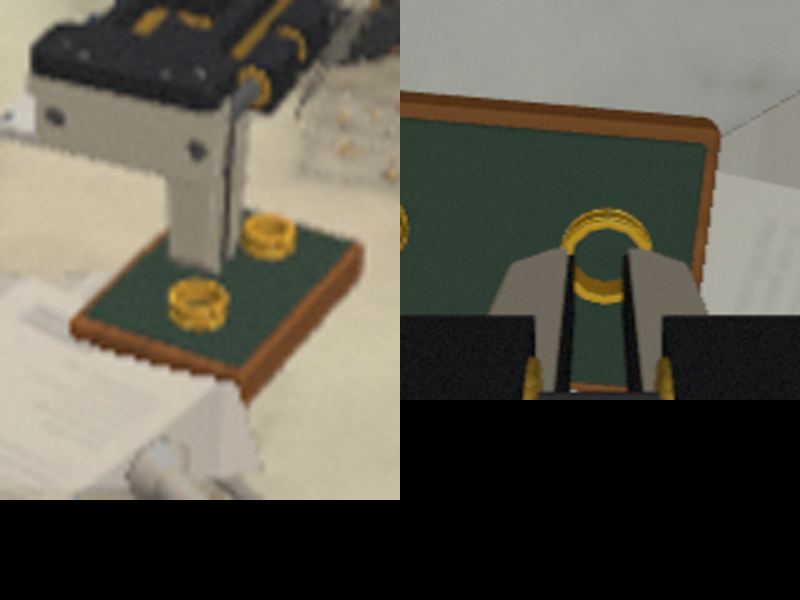

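The fingers closed without touching the band: in the side crop the tips (205,270) end above the band (200,305), about 10 mm higher than reported. I'll reopen and feel for the felt.

>>> arm_command:
  deltas:
    - [[0,0,0,0,0,0],[0,0,0,0,0,0],[0,0,0,0,0,0],[0,0,0,0,0,0],[0,0,0,0,0,0],[0,0,0,0,0,0],[0,0,-0.1,0,0,0],[0,0,-0.1,0,0,0]]
  gripper: 0

```text
t: 11.25
tool_pos: [0.4149, 0.3621, 0.0208]
orientation: [-0.108, 3.14, 0.0]
force: [-0.3, -0.1, -0.0]
opening: 0.0461
gripper_force: 0.0
```

Run:
```python
from h import *
np.set_printoptions(precision=4,suppress=True)
s,k=snap('wrist','w7.png');b,n=snap('side','d7.png');st=monitor.read_state();t=st['tool_pos'];print(t,st['opening'],st['force'])
R=cv2.Rodrigues(st['orientation'])[0]
for y in(-.023,.023,.04,-.04):
  for z in(0,-.012): 
    p=t+R@np.array([0,y,z]);print(y,z,proj(k,p),proj(n,p))
u,v=map(int,proj(n,t))
o=np.zeros((600,800,3),np.uint8)
o[:500,:400]=cv2.resize(b[v-60:v+40,u-40:u+40],(400,500),interpolation=2)
o[:400,400:]=cv2.resize(s[130:290,240:400],(400,400),interpolation=2)
print(u,v)
cv2.imwrite('pics/c9.png',o)
```

```text
[0.4146 0.3619 0.0206] 0.04618852339234798 [ 0.0431 -0.2967  0.3507]
-0.023 0 (np.float64(287.12932565322944), np.float64(229.66556557373292)) (np.float64(345.4086380748542), np.float64(254.59194695960775))
-0.023 -0.012 (np.float64(285.1795134567933), np.float64(236.68245162775932)) (np.float64(345.6889554734516), np.float64(249.61406327180921))
0.023 0 (np.float64(357.1931341820499), np.float64(229.64720579016407)) (np.float64(336.96346365367356), np.float64(265.6475322798522))
0.023 -0.012 (np.float64(359.5292898167226), np.float64(236.6634250295241)) (np.float64(337.20623173595874), np.float64(260.524442903285))
0.04 0 (np.float64(383.0884541389014), np.float64(229.64042008325157)) (np.float64(333.6604706573416), np.float64(269.9714833389961))
0.04 -0.012 (np.float64(387.00882844208184), np.float64(236.65639283431491)) (np.float64(333.88746761732585), np.float64(264.79299832983565))
-0.04 0 (np.float64(261.23835211803265), np.float64(229.67235014169282)) (np.float64(348.3602717208065), np.float64(250.7279607374774))
-0.04 -0.012 (np.float64(257.7048692784739), np.float64(236.68948257044704)) (np.float64(348.6527724289516), np.float64(245.80203671720315))
341 260
```

View pics/c9.png

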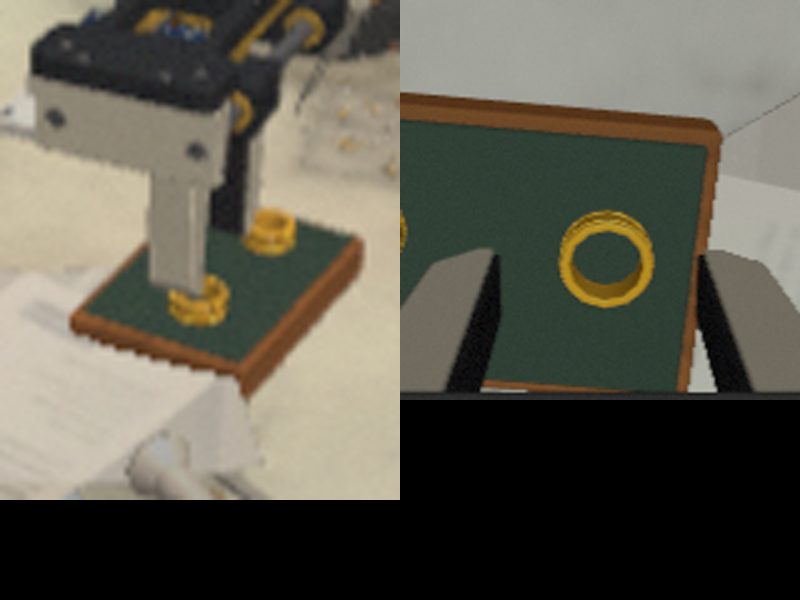

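Run:
```python
from h import *
np.set_printoptions(precision=4,suppress=True)
k=json.load(open('w7.json')) if False else eyes.camera_model('wrist');n=eyes.camera_model('side')
t=monitor.read_state()['tool_pos'];R=cv2.Rodrigues(monitor.read_state()['orientation'])[0]
X=tri(k,(360,232),n,(342,259));print(X,R.T@(X-t),proj(k,X),proj(n,X))
for f in((-.0075),(.0075)):
  for y in(.023,.035):
    for z in(-.02,-.015,-.01,0):
      p=t+R@np.array([f,y,z]);print(f,y,z,np.round(proj(k,p),1),np.round(proj(n,p),1))
```

```text
[0.4048 0.3831 0.0385] [ 0.0084  0.0219 -0.0179] (np.float64(359.6496141343301), np.float64(227.8590442779094)) (np.float64(341.50256781708896), np.float64(258.7199197319475))
-0.0075 0.023 -0.02 [361.1 254. ] [333.8 256.2]
-0.0075 0.023 -0.015 [360.  250.4] [333.8 258.3]
-0.0075 0.023 -0.01 [359. 247.] [333.7 260.5]
-0.0075 0.023 0 [357.1 240.8] [333.5 264.7]
-0.0075 0.035 -0.02 [381.1 254. ] [331.5 259.1]
-0.0075 0.035 -0.015 [379.5 250.4] [331.4 261.3]
-0.0075 0.035 -0.01 [378. 247.] [331.3 263.4]
-0.0075 0.035 0 [375.2 240.8] [331.1 267.7]
0.0075 0.023 -0.02 [362.  230.5] [340.9 258. ]
0.0075 0.023 -0.015 [360.9 227.5] [340.8 260.2]
0.0075 0.023 -0.01 [359.8 224.6] [340.7 262.3]
0.0075 0.023 0 [357.8 219.3] [340.5 266.6]
0.0075 0.035 -0.02 [382.5 230.5] [338.6 261. ]
0.0075 0.035 -0.015 [380.8 227.5] [338.5 263.2]
0.0075 0.035 -0.01 [379.2 224.6] [338.4 265.3]
0.0075 0.035 0 [376.3 219.3] [338.2 269.6]
```

Triangulated, the finger ends lie about 18 mm behind the reported TCP, so the tips are at z ≈ 0.039. I'll go down 15 mm watching the force.

>>> arm_command:
  deltas:
    - [[0,0,-0.4,0,0,0],[0,0,-0.4,0,0,0],[0,0,-0.3,0,0,0],[0,0,0,0,0,0]]

```text
t: 11.68
tool_pos: [0.4141, 0.3615, 0.0086]
orientation: [0.108, -3.138, 0.002]
force: [-0.1, -0.7, -0.1]
opening: 0.0464
gripper_force: 0.0
```

>>> arm_command:
  deltas:
    - [[0,0,-0.2,0,0,0],[0,0,-0.2,0,0,0],[0,0,0,0,0,0]]

```text
t: 11.93
tool_pos: [0.4146, 0.3618, 0.0054]
orientation: [0.108, -3.139, 0.0]
force: [-0.2, -0.8, -0.4]
opening: 0.0466
gripper_force: 0.0
```

>>> arm_command:
  deltas:
    - [[0,0,-0.1,0,0,0],[0,0,-0.1,0,0,0],[0,0,0,0,0,0]]

```text
t: 12.18
tool_pos: [0.4147, 0.362, 0.0037]
orientation: [0.108, -3.14, 0.0]
force: [-0.3, 0.4, 0.1]
opening: 0.0464
gripper_force: 0.0
```

>>> arm_command:
  deltas:
    - [[0,0,0,0,0,0],[0,0,0,0,0,0],[0,0,0,0,0,0],[0,0,0,0,0,0],[0,0,0,0,0,0],[0,0,0,0,0,0]]
  gripper: -1
  squeeze: 8

```text
t: 12.68
tool_pos: [0.4149, 0.362, 0.0039]
orientation: [-0.108, 3.14, 0.0]
force: [-0.8, 0.4, 2.1]
opening: 0.0233
gripper_force: 8.0
```

>>> arm_command:
  deltas:
    - [[0,0,1,0,0,0],[0,0,2,0,0,0],[0,0,3,0,0,0],[0.5,-0.5,3,0,0,0],[1.2,-1.7,2,0,0,0],[1.2,-1.7,0,0,0,0],[1.2,-1.7,0,0,0,0],[1.2,-1.7,0,0,0,0],[1.2,-1.7,0,0,0,0],[1.2,-1.7,0,0,0,0],[1,-1.5,0,0,0,0],[0,0,0,0,0,0]]

```text
t: 13.68
tool_pos: [0.5035, 0.2375, 0.1147]
orientation: [-0.105, 3.139, -0.001]
force: [-0.1, 0.1, -0.0]
opening: 0.0227
gripper_force: 8.0
```

>>> arm_command:
  deltas:
    - [[0.6,-0.8,0,0,0,0],[0.6,-0.8,0,0,0,0],[0.4,-0.6,0,0,0,0],[0.4,-0.6,0,0,0,0],[0,0,0,0,0,0]]

```text
t: 14.1
tool_pos: [0.5224, 0.2111, 0.1139]
orientation: [-0.108, 3.14, -0.001]
force: [-0.4, -0.0, -0.3]
opening: 0.0229
gripper_force: 8.0
```

Run:
```python
from h import *
np.set_printoptions(precision=4,suppress=True)
st=monitor.read_state();print(st['tool_pos'],st['force'],st['opening'])
s,k=snap('wrist','w8.png');save(k,'w8.json');b,n=snap('side','d8.png');c,_=snap('scene','s8.png')
o=np.zeros((600,800,3),np.uint8)
o[:400,:480]=cv2.resize(s[120:320,200:440],(480,400),interpolation=2)
o[:400,480:]=cv2.resize(b[120:220,290:370],(320,400),interpolation=2)
o[400:,:320]=cv2.resize(c[130:210,250:378],(320,200),interpolation=2)
cv2.imwrite('pics/c10.png',o)
```

```text
[0.5224 0.2111 0.1139] [-0.3638 -0.0255 -0.3002] 0.02288850176663657
```

>>> arm_command:
  deltas:
    - [[0.5,-0.5,0.5,0,0,0],[0.6,-0.5,0.5,0,0,0],[0.6,-0.4,0,0,0,0],[0.6,-0.4,0,0,0,0],[0.5,0,0,0,0,0],[0,0,0,0,0,0],[0,0,0,0,0,0]]

```text
t: 14.83
tool_pos: [0.5499, 0.1939, 0.1235]
orientation: [0.108, -3.139, 0.0]
force: [0.1, 0.2, -0.3]
opening: 0.0225
gripper_force: 8.0
```

```bash
cat > hold.py <<'E'
from h import *
np.set_printoptions(precision=4,suppress=True)
st=monitor.read_state();print(st['tool_pos'],st['force'],st['opening'])
s,k=snap('wrist','w9.png');save(k,'w9.json')
hsv=cv2.cvtColor(s,cv2.COLOR_BGR2HSV)
print('expected post tip/base',proj(k,(.535,.1927,.084)),proj(k,(.535,.1927,.054)))
def comps(mask,amin):
    nb,lab,q,ce=cv2.connectedComponentsWithStats(mask)
    return [(q[i],(lab==i).astype(np.uint8)) for i in range(1,nb) if q[i][4]>amin]
o=cv2.inRange(hsv,(3,150,80),(14,255,255));o[260:]=0
for q,msk in comps(o,60):
    c,_=cv2.findContours(msk,0,1);r=cv2.boxPoints(cv2.minAreaRect(c[0]))
    print('orange',q,[ray(k,*p,.052)[:2] for p in r])
b=cv2.inRange(hsv,(100,90,20),(125,255,220));b[260:]=0
for q,msk in comps(b,200): 
    c,_=cv2.findContours(msk,0,1);r=cv2.boxPoints(cv2.minAreaRect(c[0]));print('blue',q,[ray(k,*p,.042)[:2] for p in r])
g=cv2.inRange(hsv,(15,120,60),(35,255,255));g[:120]=0;g[260:]=0
for q,msk in comps(g,60): print('gold',q)
E
python3 hold.py
```

```text
[0.5499 0.1939 0.1235] [ 0.092   0.2041 -0.2931] 0.02252040884771739
expected post tip/base (np.float64(321.70929520829026), np.float64(193.22878255368136)) (np.float64(321.42170418081446), np.float64(184.6772201085685))
orange [ 410    5  151  107 1359] [array([0.461 , 0.2588]), array([0.3915, 0.256 ]), array([0.3936, 0.3642]), array([0.464 , 0.3758])]
orange [284 165   7  22  66] [array([0.5205, 0.1596]), array([0.5201, 0.1648]), array([0.5385, 0.1656]), array([0.5388, 0.1603])]
orange [349 165   7  30  64] [array([0.5414, 0.2132]), array([0.5163, 0.2156]), array([0.5169, 0.2206]), array([0.5421, 0.2184])]
blue [ 296  145   48   68 2138] [array([0.5038, 0.1684]), array([0.5011, 0.2093]), array([0.5621, 0.2147]), array([0.5651, 0.1713])]
gold [284 169   6  30 121]
gold [350 168   6  31 122]
gold [299 223  41  37 741]
```

Run:
```python
from h import *
s=cv2.imread('pics/w9.png');k=json.load(open('w9.json'));h=cv2.cvtColor(s,cv2.COLOR_BGR2HSV)
print('col319-324 rows140-226 V/S');print([f"{r}:{int(h[r,319:325,2].mean())}/{int(h[r,319:325,1].mean())}" for r in range(144,228,2)])
for r in(176,184,190,196,202,208): print(r,[f"{c}:{h[r,c,2]}/{h[r,c,1]}" for c in range(296,348,2)])
```

```text
col319-324 rows140-226 V/S
['144:143/27', '146:82/73', '148:54/152', '150:79/142', '152:79/146', '154:79/144', '156:80/145', '158:80/143', '160:95/106', '162:100/101', '164:80/147', '166:59/41', '168:67/32', '170:47/9', '172:69/34', '174:69/34', '176:89/7', '178:94/4', '180:97/4', '182:105/3', '184:108/4', '186:113/5', '188:142/26', '190:144/28', '192:145/28', '194:143/27', '196:143/27', '198:125/21', '200:87/99', '202:97/107', '204:77/151', '206:76/150', '208:76/150', '210:77/154', '212:75/84', '214:175/13', '216:174/12', '218:175/12', '220:175/12', '222:161/3', '224:159/172', '226:125/213']
176 ['296:54/156', '298:83/144', '300:78/163', '302:80/143', '304:67/122', '306:63/8', '308:49/16', '310:68/38', '312:70/40', '314:66/35', '316:76/7', '318:83/0', '320:93/3', '322:92/3', '324:83/18', '326:71/36', '328:70/40', '330:66/35', '332:58/22', '334:64/16', '336:79/148', '338:77/152', '340:78/147', '342:78/147', '344:96/32', '346:164/12']
184 ['296:68/98', '298:77/162', '300:77/156', '302:79/136', '304:60/34', '306:59/17', '308:70/44', '310:69/15', '312:85/6', '314:90/3', '316:97/5', '318
[... 945 characters left out ...]
300:78/150', '302:79/145', '304:78/147', '306:76/158', '308:76/154', '310:78/154', '312:78/154', '314:78/147', '316:78/154', '318:76/151', '320:131/37', '322:77/146', '324:77/159', '326:77/152', '328:77/156', '330:75/160', '332:74/165', '334:78/154', '336:76/164', '338:76/158', '340:78/147', '342:74/152', '344:154/17', '346:175/12']
208 ['296:134/21', '298:74/148', '300:74/162', '302:94/92', '304:71/29', '306:104/44', '308:77/149', '310:76/164', '312:75/167', '314:76/154', '316:76/154', '318:77/159', '320:77/156', '322:75/150', '324:77/152', '326:74/162', '328:77/146', '330:76/164', '332:73/136', '334:103/35', '336:93/27', '338:70/171', '340:77/159', '342:70/153', '344:153/17', '346:174/13']
```

Run:
```python
from h import *
np.set_printoptions(precision=4,suppress=True)
s=cv2.imread('pics/w9.png');k=json.load(open('w9.json'));h=cv2.cvtColor(s,cv2.COLOR_BGR2HSV)
m=cv2.inRange(h,(0,15,118),(180,60,165));m[:184]=0;m[203:]=0;m[:,:310]=0;m[:,331:]=0
n,l,q,c=cv2.connectedComponentsWithStats(m);i=1+q[1:,4].argmax();print(q[i],c[i],ray(k,*c[i],.084))
g=cv2.inRange(h,(15,100,50),(35,255,255))
for r in(222,224,226,230,236,242,250,258,264): 
    x=np.flatnonzero(g[r,280:360])+280;print(r,(x.min(),x.max(),len(x)) if len(x) else None,end=' ')
t=np.array([.5499,.1939,.1235])
for dx in(-.0115,.0115):
  for z in(.0163,.0263): print(dx,z,proj(k,t+[dx,0,z]))
for dy in(-.0115,.0115): print(dy,proj(k,t+[0,dy,.0263]),proj(k,t+[0,dy,.0163]))
print([ (r,int(h[r,316:324,0].mean()),int(h[r,316:324,1].mean())) for r in range(220,275,3)])
```

```text
[314 187  13  12 121] [319.7355 192.6364] [0.5346 0.1912 0.084 ]
222 None 224 (np.int64(313), np.int64(325), 13) 226 (np.int64(309), np.int64(329), 21) 230 (np.int64(304), np.int64(334), 31) 236 (np.int64(300), np.int64(338), 18) 242 (np.int64(299), np.int64(339), 11) 250 (np.int64(300), np.int64(339), 17) 258 (np.int64(304), np.int64(334), 31) 264 (np.int64(314), np.int64(324), 11) -0.0115 0.0163 (np.float64(324.0949343362967), np.float64(221.95991338429113))
-0.0115 0.0263 (np.float64(324.37541466364496), np.float64(227.93523118671717))
0.0115 0.0163 (np.float64(321.378322531684), np.float64(257.2538166121975))
0.0115 0.0263 (np.float64(321.50226214275636), np.float64(264.9382181292649))
-0.0115 (np.float64(302.8692942580551), np.float64(245.4856243570487)) (np.float64(303.7167829884115), np.float64(238.68412698401917))
0.0115 (np.float64(342.9132451436538), np.float64(248.0201164847147)) (np.float64(341.67111506224626), np.float64(241.10121336818278))
[(220, 105, 12), (223, 21, 96), (226, 20, 209), (229, 23, 184), (232, 20, 132), (235, 33, 13), (238, 34, 12), (241, 33, 12), (244, 31, 13), (247, 33, 12), (250, 33, 13), (253, 32, 14), (256, 20, 212), (259, 21, 213), (262, 22, 193), (265, 22, 68), (268, 33, 12), (271, 32, 13), (274, 31, 13)]
```

Post tip disc found at (319.7,192.6), band in hand spans columns 299–339, rows 223–265; relative correction is −15.5 mm in x, y about right. Move over the post and lower.

>>> arm_command:
  deltas:
    - [[-0.5,-0.03,0,0,0,0],[-0.6,0,0,0,0,0],[-0.45,0,0,0,0,0],[0,0,-0.8,0,0,0],[0,0,-0.8,0,0,0],[0,0,-0.8,0,0,0],[0,0,-0.8,0,0,0],[0,0,-0.6,0,0,0],[0,0,-0.4,0,0,0],[0,0,0,0,0,0]]

```text
t: 15.72
tool_pos: [0.5334, 0.1934, 0.0802]
orientation: [0.108, -3.137, 0.001]
force: [-0.1, -0.1, -0.5]
opening: 0.0226
gripper_force: 8.0
```

>>> arm_command:
  deltas:
    - [[0,0,-0.3,0,0,0],[0,0,-0.3,0,0,0],[0,0,-0.3,0,0,0],[0,0,-0.3,0,0,0],[0,0,-0.2,0,0,0],[0,0,0,0,0,0]]

```text
t: 16.22
tool_pos: [0.5339, 0.1936, 0.0672]
orientation: [0.108, -3.139, 0.0]
force: [-0.5, 1.1, -0.3]
opening: 0.023
gripper_force: 8.0
```

>>> arm_command:
  deltas:
    - [[0.03,0,-0.2,0,0,0],[0,0,-0.2,0,0,0],[0,0,-0.2,0,0,0],[0,0,0,0,0,0]]

```text
t: 16.55
tool_pos: [0.5343, 0.1936, 0.0613]
orientation: [0.108, -3.139, 0.0]
force: [-0.4, 0.2, 0.4]
opening: 0.0225
gripper_force: 8.0
```

>>> arm_command:
  deltas:
    - [[0,0,-0.2,0,0,0],[0,0,-0.2,0,0,0],[0,0,0,0,0,0]]

```text
t: 16.8
tool_pos: [0.5343, 0.1936, 0.0573]
orientation: [0.108, -3.139, 0.0]
force: [0.2, -0.1, -1.5]
opening: 0.023
gripper_force: 8.0
```

>>> arm_command:
  deltas:
    - [[0,0,-0.2,0,0,0],[0,0,-0.2,0,0,0],[0,0,0,0,0,0]]

```text
t: 17.05
tool_pos: [0.5343, 0.1936, 0.0533]
orientation: [0.108, -3.139, 0.0]
force: [-0.3, -0.5, -0.2]
opening: 0.0228
gripper_force: 8.0
```

Past the taper with no force; continue to the seat.

>>> arm_command:
  deltas:
    - [[0,0,-0.2,0,0,0],[0,0,-0.2,0,0,0],[0,0,-0.2,0,0,0],[0,0,-0.2,0,0,0],[0,0,-0.2,0,0,0],[0,0,0,0,0,0]]

```text
t: 17.55
tool_pos: [0.5342, 0.1936, 0.0432]
orientation: [0.108, -3.139, 0.0]
force: [-0.0, 0.0, -0.1]
opening: 0.0226
gripper_force: 8.0
```

>>> arm_command:
  deltas:
    - [[0,0,-0.15,0,0,0],[0,0,-0.1,0,0,0],[0,0,-0.1,0,0,0],[0,0,-0.1,0,0,0],[0,0,0,0,0,0]]

```text
t: 17.97
tool_pos: [0.5345, 0.1937, 0.0391]
orientation: [0.108, -3.139, 0.0]
force: [0.5, 0.3, -0.4]
opening: 0.0229
gripper_force: 8.0
```

>>> arm_command:
  deltas:
    - [[0,0,-0.1,0,0,0],[0,0,-0.1,0,0,0],[0,0,0,0,0,0]]

```text
t: 18.22
tool_pos: [0.5348, 0.1938, 0.0378]
orientation: [-0.108, 3.139, 0.0]
force: [-1.9, -0.9, 3.7]
opening: 0.0227
gripper_force: 8.0
```

>>> arm_command:
  deltas:
    - [[0,0,0,0,0,0],[0,0,0,0,0,0],[0,0,0,0,0,0],[0,0,0,0,0,0]]
  gripper: -0.1

```text
t: 18.55
tool_pos: [0.5345, 0.1937, 0.0372]
orientation: [0.108, -3.14, 0.0]
force: [-0.5, 1.0, -0.7]
opening: 0.041
gripper_force: 0.0
```

>>> arm_command:
  deltas:
    - [[0,0,1,0,0,0],[0,0,2,0,0,0],[0,0,2.5,0,0,0],[0.5,0,2.5,0,0,0],[0.5,0,0.8,0,0,0],[0.5,0,0,0,0,0],[0,0,0,0,0,0],[0,0,0,0,0,0]]

```text
t: 19.22
tool_pos: [0.5488, 0.1934, 0.1236]
orientation: [0.108, -3.137, 0.001]
force: [0.4, -0.7, 0.2]
opening: 0.0418
gripper_force: 0.0
```

Run:
```python
from h import *
np.set_printoptions(precision=4,suppress=True)
print(monitor.read_state()['tool_pos'])
s,k=snap('wrist','w10.png');save(k,'w10.json');b,n=snap('side','d10.png')
for nm,im,c in(('w',s,k),('side',b,n)):
    h=cv2.cvtColor(im,cv2.COLOR_BGR2HSV);g=cv2.inRange(h,(16,110,60),(35,255,255))
    p=proj(c,(.5345,.192,.059));hi=proj(c,(.5345,.192,.082));print(nm,'expect seated',p,'stuck',hi)
    nb,l,q,ce=cv2.connectedComponentsWithStats(g)
    for i in range(1,nb):
        if q[i][4]>8 and abs(ce[i]-p).max()<45: print(q[i],ce[i])
```

```text
[0.5488 0.1934 0.1236]
w expect seated (np.float64(321.1829828354682), np.float64(186.72608567395602)) stuck (np.float64(321.3658250943283), np.float64(193.3603947819826))
[285 170   4  30  67] [286.7761 184.0299]
[352 170   4  17  33] [353.7879 177.5455]
[306 174  30  29 296] [320.5946 185.348 ]
side expect seated (np.float64(327.7590330691899), np.float64(199.4518644128558)) stuck (np.float64(328.0632052886877), np.float64(190.68285260282133))
[322 198  10   7  47] [326.617  201.6596]
```

Band is seated (wrist 320.6,185; side row 201.7, both matching the seat). Now the tight band.

>>> arm_command:
  deltas:
    - [[-1,0.7,0,0,0,0],[-1.6,1.2,0,0,0,0],[-1.6,1.3,0,0,0,0],[-1.6,1.3,0,0,0,0],[-1.6,1.3,0,0,0,0],[-1.6,1.3,-1,0,0,0],[-1.6,1.3,-1.5,0,0,0],[-1.6,1.3,-1.5,0,0,0],[-1.45,1,-1.5,0,0,0],[0,0,-1.5,0,0,0],[0,0,-1,0,0,0],[0,0,0,0,0,0]]
  gripper: 0

```text
t: 20.32
tool_pos: [0.4103, 0.2998, 0.0423]
orientation: [0.11, -3.135, 0.004]
force: [-0.6, 0.5, -0.1]
opening: 0.0467
gripper_force: 0.0
```

>>> arm_command:
  deltas:
    - [[0,0,-1,0,0,0],[0,0,-1,0,0,0],[0,0,-1,0,0,0],[0,0,-0.6,0,0,0],[0,0,-0.3,0,0,0],[0,0,0,0,0,0]]

```text
t: 20.82
tool_pos: [0.4126, 0.3002, 0.0053]
orientation: [0.108, -3.138, 0.001]
force: [0.9, -0.4, 0.1]
opening: 0.0467
gripper_force: 0.0
```

>>> arm_command:
  deltas:
    - [[0,0,0,0,0,0],[0,0,0,0,0,0],[0,0,0,0,0,0],[0,0,0,0,0,0],[0,0,0,0,0,0],[0,0,0,0,0,0]]
  gripper: -1
  squeeze: 10

```text
t: 21.32
tool_pos: [0.4141, 0.3006, 0.0075]
orientation: [-0.109, 3.138, -0.0]
force: [0.7, -3.2, 6.5]
opening: 0.0113
gripper_force: 7.5
```

```bash
cat > gold.py <<'E'
from h import *
import sys
st=monitor.read_state();print(st['tool_pos'],st['opening'],st['gripper_force'],st['force'])
for nm in('wrist','side'):
    im,c=snap(nm,f'{sys.argv[1]}_{nm}.png');h=cv2.cvtColor(im,cv2.COLOR_BGR2HSV);g=cv2.inRange(h,(16,100,50),(35,255,255))
    t=st['tool_pos']+[0,0,.0185];p=proj(c,t);print(nm,'tip at',np.round(p))
    w=60 if nm=='wrist' else 25
    u,v=map(int,p);x=g[v-w:v+w,u-w:u+w];k=2 if nm=='wrist' else 1
    x=x[::k*2,::k]; 
    for r,row in enumerate(x): 
        if row.any(): print(v-w+r*k*2,''.join('#' if q else '.' for q in row))
E
python3 gold.py g1
```

```text
[0.4141399  0.30060316 0.00753119] 0.011316418123099569 7.536543915030052 [ 0.69324771 -3.21708153  6.50692906]
wrist tip at [323. 241.]
193 .........................................................#..
221 .........#..................#########.......................
225 .........................###############....................
229 ........................#################...................
233 ........................######..............................
237 ........................####................................
241 ........................###.................................
245 ........................#####...............................
249 ........................##########..........................
253 .........................#########..........................
257 ...........................#######..........................
273 ..............##..........................#.................
277 ..............###........................###................
281 ..............###........................###................
285 .............####........................####...............
289 .............###..........................###...............
293 .............###..........................###...............
297 .............###..........................###...............
side tip at [354. 244.]
245 ...................#####.....#....................
247 ...................###########....................
249 .#.................###########....................
251 .....................########.....................
```

>>> arm_command:
  deltas:
    - [[0,0,0,0,0,0],[0,0,0,0,0,0],[0,0,0,0,0,0],[0,0,0,0,0,0],[0,0,0.5,0,0,0],[0,0,1.5,0,0,0],[0,0,2,0,0,0],[0,0,1,0,0,0],[0,0,0,0,0,0],[0,0,0,0,0,0]]
  gripper: 0

```text
t: 22.25
tool_pos: [0.4135, 0.3011, 0.0567]
orientation: [-0.108, 3.138, 0.001]
force: [-0.6, -0.3, -0.5]
opening: 0.0465
gripper_force: 0.0
```

```bash
python3 gold.py g2 | tail -60
python3 - <<'E'
from h import *
k=eyes.camera_model('wrist')
im=cv2.imread('pics/g2_wrist.png');h=cv2.cvtColor(im,cv2.COLOR_BGR2HSV);g=cv2.inRange(h,(15,120,60),(35,255,255));g[:150]=0;g[270:]=0
nb,lab,q,ce=cv2.connectedComponentsWithStats(g)
for i in range(1,nb):
    if q[i][4]>60:
        c,_=cv2.findContours((lab==i).astype(np.uint8),0,1);e=cv2.fitEllipse(cv2.convexHull(np.vstack(c)));print(q[i],e,ray(k,*e[0],.026))
E
```

```text
[0.41354105 0.30108327 0.05674759] 0.046518004915426535 0.0 [-0.56771189 -0.29963529 -0.49352162]
wrist tip at [323. 241.]
189 .............#..............................................
201 ....................................##########..............
205 ..................................##############............
209 ..................................####.......####...........
213 .................................####.........###...........
217 ............#.....................###........####...........
221 ..................................###############...........
225 ....................................###########.............
229 .......................................#####................
249 ...........#................................................
side tip at [356. 224.]
199 .............................................##...
201 ##................................................
203 ##.....#..........................................
245 ....................##............................
247 ................###########.......................
[328 198  32  32 617] ((343.5680236816406, 213.59194946289062), (31.484296798706055, 32.12334060668945), 142.9706268310547) [0.4094508  0.31632261 0.026     ]
```

Band now lies flat at about (.4095,.318) (it was pushed sideways); re-centre and regrasp lower.

>>> arm_command:
  deltas:
    - [[-0.2,0.9,0,0,0,0],[-0.2,0.85,0,0,0,0],[0,0,-1.2,0,0,0],[0,0,-1.4,0,0,0],[0,0,-1.2,0,0,0],[0,0,-0.7,0,0,0],[0,0,0,0,0,0],[0,0,0,0,0,0]]
  gripper: -0.1

```text
t: 23.02
tool_pos: [0.4085, 0.3178, 0.0104]
orientation: [0.108, -3.138, 0.001]
force: [0.5, -0.6, -0.6]
opening: 0.0416
gripper_force: 0.0
```

```bash
python3 gold.py g3; sed -i 's/^E$//' gold.py
python3 - <<'E'
from h import *
k=eyes.camera_model('wrist')
im=cv2.imread('pics/g3_wrist.png');h=cv2.cvtColor(im,cv2.COLOR_BGR2HSV);g=cv2.inRange(h,(15,120,60),(35,255,255));g[:150]=0;g[275:]=0
nb,lab,q,ce=cv2.connectedComponentsWithStats(g)
for i in range(1,nb):
    if q[i][4]>60:print(q[i],ce[i],ray(k,*ce[i],.026))
# finger pad (black) edges at row 236
v=h[:,:,2]
for r in(234,238,242): print(r,[(c,int(v[r,c])) for c in range(262,380,3)])
E
```

```text
[0.4084503  0.31779187 0.01043825] 0.04161333596216076 0.0 [ 0.5359411  -0.60686095 -0.5850012 ]
wrist tip at [323. 241.]
193 .......##...................................................
197 ...............................#............................
225 ..........................########..........................
229 .......................##############.......................
233 ......................#################.....................
237 .....................######.......######....................
241 .....................####...........####....................
245 ....................#####..........#####....................
249 .....................######......#######....................
253 .....................##################.....................
257 .......................###############......................
261 ..........................#########.........................
side tip at [353. 248.]
228 ..........................................#.......
244 .......#..........................................
246 ..........................##......................
248 .....
[... 1156 characters left out ...]
9, 65), (322, 68), (325, 63), (328, 68), (331, 176), (334, 187), (337, 182), (340, 117), (343, 68), (346, 66), (349, 66), (352, 66), (355, 40), (358, 20), (361, 111), (364, 119), (367, 116), (370, 119), (373, 118), (376, 118), (379, 118)]
242 [(262, 117), (265, 118), (268, 119), (271, 119), (274, 119), (277, 65), (280, 22), (283, 43), (286, 66), (289, 65), (292, 68), (295, 66), (298, 65), (301, 66), (304, 171), (307, 189), (310, 151), (313, 67), (316, 66), (319, 68), (322, 68), (325, 67), (328, 67), (331, 64), (334, 183), (337, 187), (340, 126), (343, 66), (346, 66), (349, 65), (352, 67), (355, 35), (358, 15), (361, 65), (364, 118), (367, 120), (370, 119), (373, 119), (376, 118), (379, 118)]
```

>>> arm_command:
  deltas:
    - [[0.2,0.1,0,0,0,0],[0,0,-0.4,0,0,0],[0,0,-0.3,0,0,0],[0,0,-0.1,0,0,0],[0,0,0,0,0,0],[0,0,0,0,0,0]]

```text
t: 23.62
tool_pos: [0.4109, 0.3191, 0.0031]
orientation: [0.108, -3.139, 0.0]
force: [0.3, 0.3, 0.5]
opening: 0.042
gripper_force: 0.0
```

>>> arm_command:
  deltas:
    - [[0,0,0,0,0,0],[0,0,0,0,0,0],[0,0,0,0,0,0],[0,0,0,0,0,0]]
  gripper: -1
  squeeze: 8

```text
t: 23.95
tool_pos: [0.4112, 0.3193, 0.0035]
orientation: [-0.108, 3.14, 0.0]
force: [0.3, 0.3, 0.2]
opening: 0.0216
gripper_force: 8.0
```

>>> arm_command:
  deltas:
    - [[0,0,1,0,0,0],[0,0,2.5,0,0,0],[0,-1,3.5,0,0,0],[0,-2,4,0,0,0],[0.3,-3.3,4,0,0,0],[0.6,-3.5,3.5,0,0,0],[1,-3.5,2,0,0,0],[1,-3.5,0,0,0,0],[1,-3.5,0,0,0,0],[1.3,-3.5,0,0,0,0],[1.7,-3.5,0,0,0,0],[2,-3.2,0,0,0,0]]

```text
t: 24.95
tool_pos: [0.4987, 0.0258, 0.1933]
orientation: [-0.108, 3.138, -0.0]
force: [0.7, 0.9, 0.5]
opening: 0.0215
gripper_force: 8.0
```

>>> arm_command:
  deltas:
    - [[2.2,-2.3,0,0,0,0],[2.2,-1.3,0,0,0,0],[2.2,-0.3,0,0,0,0],[2.2,0,0,0,0,0],[1.5,0,0,0,0,0],[0.6,0,0,0,0,0],[0,0,0,0,0,0],[0,0,0,0,0,0]]

```text
t: 25.62
tool_pos: [0.607, -0.011, 0.1921]
orientation: [0.109, -3.139, -0.0]
force: [-0.3, -0.5, 0.4]
opening: 0.0214
gripper_force: 8.0
```

Run:
```python
from h import *
np.set_printoptions(precision=4,suppress=True)
st=monitor.read_state();print(st['tool_pos'],st['opening'],st['gripper_force'],st['force'])
im,k=snap('wrist','w11.png');h=cv2.cvtColor(im,cv2.COLOR_BGR2HSV)
g=cv2.inRange(h,(15,100,50),(35,255,255));g[:200]=0;g[275:]=0;g[:,:285]=0;g[:,360:]=0
print('band px',cv2.boundingRect(g),cv2.countNonZero(g),'bowl exp',proj(k,(.604,.003,.067)))
w=cv2.inRange(h,(0,0,165),(180,40,255));w[235:]=0
for r in range(150,235,8): 
    x=np.flatnonzero(w[r]);print(r,[ (a[0],a[-1]) for a in np.split(x,np.flatnonzero(np.diff(x)>2)+1) if len(a)>6])
```

```text
[ 0.607  -0.011   0.1921] 0.021360396443918437 7.999982890323736 [-0.2952 -0.5111  0.4011]
band px (300, 224, 39, 41) 1004 bowl exp (np.float64(334.6507059738877), np.float64(185.0733669447242))
150 [(np.int64(353), np.int64(360)), (np.int64(368), np.int64(399)), (np.int64(454), np.int64(473)), (np.int64(529), np.int64(546)), (np.int64(630), np.int64(639))]
158 [(np.int64(367), np.int64(395)), (np.int64(453), np.int64(475)), (np.int64(512), np.int64(541))]
166 [(np.int64(53), np.int64(60)), (np.int64(298), np.int64(344)), (np.int64(348), np.int64(357)), (np.int64(371), np.int64(386)), (np.int64(427), np.int64(447)), (np.int64(460), np.int64(518))]
174 [(np.int64(294), np.int64(357)), (np.int64(375), np.int64(386)), (np.int64(421), np.int64(517))]
182 [(np.int64(292), np.int64(356)), (np.int64(415), np.int64(513))]
190 [(np.int64(226), np.int64(233)), (np.int64(294), np.int64(355)), (np.int64(411), np.int64(511))]
198 [(np.int64(224), np.int64(242)), (np.int64(296), np.int64(356)), (np.int64(396), np.int64(505))]
206 [(np.int64(221), np.int64(283)), (np.int64(301), np.int64(354)), (np.int64(388), np.int64(438)), (np.int64(441), np.int64(508))]
214 [(np.int64(218), np.int64(287)), (np.int64(311), np.int64(344)), (np.int64(388), np.int64(513)), (np.int64(609), np.int64(616))]
222 [(np.int64(217), np.int64(293)), (np.int64(387), np.int64(433)), (np.int64(440), np.int64(505))]
230 [(np.int64(115), np.int64(144)), (np.int64(203), np.int64(287)), (np.int64(377), np.int64(483))]
```

>>> arm_command:
  deltas:
    - [[0,-0.7,-1,0,0,0],[0,-0.7,-2,0,0,0],[0,0,-2.5,0,0,0],[0,0,-2.5,0,0,0],[0,0,-1.5,0,0,0],[0,0,-1,0,0,0],[0,0,-0.7,0,0,0],[0,0,-0.5,0,0,0],[0,0,0,0,0,0]]

```text
t: 26.42
tool_pos: [0.6072, -0.0252, 0.0745]
orientation: [0.108, -3.139, -0.0]
force: [0.4, 0.5, 0.1]
opening: 0.0214
gripper_force: 8.0
```

>>> arm_command:
  deltas:
    - [[0,0,-0.4,0,0,0],[0,0,-0.4,0,0,0],[0,0,-0.4,0,0,0],[0,0,-0.4,0,0,0],[0,0,-0.3,0,0,0],[0,0,0,0,0,0]]

```text
t: 26.92
tool_pos: [0.6069, -0.0251, 0.055]
orientation: [0.108, -3.138, -0.0]
force: [0.5, -0.7, -0.3]
opening: 0.0213
gripper_force: 8.0
```

>>> arm_command:
  deltas:
    - [[0,0.4,-0.2,0,0,0],[0,0,-0.3,0,0,0],[0,0,0,0,0,0]]

```text
t: 27.17
tool_pos: [0.6072, -0.0208, 0.0503]
orientation: [0.109, -3.139, -0.0]
force: [0.4, -0.2, 0.8]
opening: 0.0213
gripper_force: 8.0
```

>>> arm_command:
  deltas:
    - [[0,0,0,0,0,0],[0,0,0,0,0,0],[0,0,0,0,0,0],[0,0,1,0,0,0],[0,0,2,0,0,0],[0,0,3,0,0,0],[0,0,3,0,0,0],[0,0,3,0,0,0],[0,0,2,0,0,0],[1,1.5,0,0,0,0],[0.5,1,0,0,0,0],[0,0,0,0,0,0]]
  gripper: -0.3

```text
t: 28.17
tool_pos: [0.6231, 0.0057, 0.1914]
orientation: [-0.111, 3.139, 0.001]
force: [-0.9, -0.3, -0.4]
opening: 0.0324
gripper_force: 0.0
```

Run:
```python
from h import *
np.set_printoptions(precision=4,suppress=True)
st=monitor.read_state();print(st['tool_pos'],st['opening'],st['force'])
im,k=snap('wrist','w12.png');h=cv2.cvtColor(im,cv2.COLOR_BGR2HSV)
g=cv2.inRange(h,(15,100,50),(35,255,255));print('bowl',proj(k,(.604,.003,.067)),proj(k,(.604,.003,.01)))
nb,l,q,ce=cv2.connectedComponentsWithStats(g)
for i in range(1,nb):
    if q[i][4]>40:print(q[i],ce[i],ray(k,*ce[i],.012))
```

```text
[0.6231 0.0057 0.1914] 0.032387568846954956 [-0.8916 -0.3462 -0.36  ]
bowl (np.float64(319.81227614160673), np.float64(168.76158992496278)) (np.float64(319.67352423066137), np.float64(160.75773808743176))
[200  27  13  14  98] [205.7449  33.9694] [ 0.4747 -0.1302  0.012 ]
[ 5 64 16  9 41] [10.8293 68.0976] [ 0.5245 -0.348   0.012 ]
[60 70 10 18 58] [63.2931 77.8276] [ 0.5307 -0.2912  0.012 ]
[71 70 11 20 69] [77.1884 80.2754] [ 0.5322 -0.2759  0.012 ]
[19 85  9  8 41] [23.4146 88.7073] [ 0.5455 -0.338   0.012 ]
[346  86  11  11  76] [351.5132  90.1053] [0.5209 0.0333 0.012 ]
[467  99  14  28 208] [473.8702 112.4904] [0.5353 0.177  0.012 ]
[496 102  25  24 243] [504.5185 115.0576] [0.5357 0.213  0.012 ]
[ 42 108  20  16 172] [ 53.1802 114.6628] [ 0.5719 -0.3088  0.012 ]
[ 46 139  18   9  50] [ 54.56 142.7 ] [ 0.6043 -0.3123  0.012 ]
[  8 145  20  16 119] [ 16.1429 152.2353] [ 0.619  -0.3599  0.012 ]
[189 145   9  44 140] [193.7286 165.5071] [ 0.6201 -0.1486  0.012 ]
[ 50 152  22  12  95] [ 60.8737 157.0737] [ 0.6211 -0.3074  0.012 ]
[294 154  19  20 187] [302.9144 163.5936] [ 0.6086 -0.017   0.012 ]
[497 177  64  50 808] [524.6807 201.1572] [0.6362 0.2619 0.012 ]
[449 220  39  36 531] [467.4746 235.5631] [0.6868 0.1998 0.012 ]
[241 273  17  63 594] [247.399 304.468] [ 0.8085 -0.0822  0.012 ]
[381 273  17  63 592] [390.5557 304.1959] [0.7943 0.1143 0.012 ]
[ 139  348  403   30 9808] [349.944  364.7535] [0.8992 0.0683 0.012 ]
```

Tight band lies in the bowl (pixel 303,164 → (.609,−.017)). Now back to the holder with the fingers wide.

>>> arm_command:
  deltas:
    - [[-1.5,0,0.5,0,0,0],[-2.5,0.2,0.5,0,0,0],[-2.8,0.6,0,0,0,0],[-2.8,1.5,0,0,0,0],[-2.5,2.5,0,0,0,0],[-1.5,3,0,0,0,0],[-0.3,3,0,0,0,0],[0.5,3,0,0,0,0],[1,2.5,0,0,0,0],[1.2,1.7,0,0,0,0],[1.2,0.8,0,0,0,0],[1.15,0,0,0,0,0]]
  gripper: 0.85

```text
t: 29.22
tool_pos: [0.5332, 0.1933, 0.1994]
orientation: [0.112, -3.137, 0.001]
force: [-0.4, 0.1, -0.1]
opening: 0.0859
gripper_force: 0.0
```

>>> arm_command:
  deltas:
    - [[0,0,0,0,0,0],[0,0,-1.5,0,0,0],[0,0,-2,0,0,0],[0,0,-2,0,0,0],[0,0,-2,0,0,0],[0,0,-1,0,0,0],[0,0,0,0,0,0]]

```text
t: 29.8
tool_pos: [0.5311, 0.1906, 0.1122]
orientation: [0.108, -3.133, 0.003]
force: [-0.5, 0.1, 0.0]
opening: 0.0862
gripper_force: 0.0
```

Run:
```python
from h import *
np.set_printoptions(precision=4,suppress=True)
st=monitor.read_state();print(st['tool_pos'],st['opening'],st['force'])
im,k=snap('wrist','w13.png');h=cv2.cvtColor(im,cv2.COLOR_BGR2HSV)
g=cv2.inRange(h,(3,110,60),(35,255,255));g[:120]=0;g[230:]=0
nb,l,q,ce=cv2.connectedComponentsWithStats(g)
for i in range(1,nb):
    if q[i][4]>40:
        m=(l==i); pts=np.argwhere(m); 
        c,_=cv2.findContours(m.astype(np.uint8),0,1);v=cv2.fitLine(c[0],2,0,.01,.01).ravel()
        a=ray(k,v[2],v[3],.052);b=ray(k,v[2]+v[0]*10,v[3]+v[1]*10,.052);d=(b-a)/np.linalg.norm(b-a)
        print(q[i],ce[i],ray(k,*ce[i],.052),'dir',d[:2])
```

```text
[0.5311 0.1906 0.1122] 0.08616599418670028 [-0.4546  0.0975  0.0329]
[410 120 137  14 592] [480.0557 126.1132] [0.4579 0.311  0.052 ] dir [-0.0029  1.    ]
[285 188   8  36 226] [288.7876 205.4204] [0.5336 0.1628 0.052 ] dir [-0.9999 -0.0144]
[352 188   8  36 234] [355.4316 205.1752] [0.5295 0.2191 0.052 ] dir [0.9931 0.1176]
[ 87 194  15  12 131] [ 94.1221 199.8244] [ 0.54   -0.0013  0.052 ] dir [0.0349 0.9994]
[308 198  30  28 293] [322.6655 207.8874] [0.5338 0.1916 0.052 ] dir [-0.0958  0.9954]
[ 83 212  12  18  98] [ 88.5204 220.6735] [ 0.5591 -0.0083  0.052 ] dir [-0.904   0.4275]
```

>>> arm_command:
  deltas:
    - [[0,0,-1,0,0,0],[0,0,-1,0,0,0],[0,0,-1,0,0,0],[0,0,-1,0,0,0],[0,0,-1,0,0,0],[0,0,0,0,0,0],[0,0,0,0,0,0]]

```text
t: 30.43
tool_pos: [0.5332, 0.1916, 0.0648]
orientation: [0.108, -3.138, 0.001]
force: [0.4, 0.5, 0.5]
opening: 0.0864
gripper_force: 0.0
```

>>> arm_command:
  deltas:
    - [[0.1,0.2,-0.8,0,0,0],[0,0,-0.8,0,0,0],[0,0,-0.8,0,0,0],[0,0,-0.6,0,0,0],[0,0,-0.4,0,0,0],[0,0,0,0,0,0]]

```text
t: 30.93
tool_pos: [0.534, 0.1936, 0.0304]
orientation: [0.108, -3.137, 0.001]
force: [-0.4, -0.1, -0.1]
opening: 0.0859
gripper_force: 0.0
```

>>> arm_command:
  deltas:
    - [[0,0,-0.5,0,0,0],[0,0,-0.4,0,0,0],[0,0,-0.4,0,0,0],[0,0,-0.3,0,0,0],[0,0,-0.3,0,0,0],[0,0,0,0,0,0],[0,0,0,0,0,0]]

```text
t: 31.52
tool_pos: [0.5348, 0.1938, 0.0127]
orientation: [0.108, -3.139, 0.0]
force: [-0.5, -0.5, 0.5]
opening: 0.0858
gripper_force: 0.0
```

>>> arm_command:
  deltas:
    - [[0,0,-0.15,0,0,0],[0,0,0,0,0,0],[0,0,0,0,0,0],[0,0,0,0,0,0],[0,0,0,0,0,0],[0,0,0,0,0,0],[0,0,0,0,0,0],[0,0,0,0,0,0]]
  gripper: -1
  squeeze: 25

```text
t: 32.18
tool_pos: [0.5353, 0.1939, 0.012]
orientation: [-0.108, 3.139, 0.0]
force: [-1.7, -1.1, 5.5]
opening: 0.0507
gripper_force: 25.0
```

Both catches in (opening 51 mm, 25 N). Lift slowly.

>>> arm_command:
  deltas:
    - [[0,0,0.15,0,0,0],[0,0,0.15,0,0,0],[0,0,0.2,0,0,0],[0,0,0.2,0,0,0],[0,0,0.2,0,0,0],[0,0,0,0,0,0]]

```text
t: 32.68
tool_pos: [0.5352, 0.1939, 0.0208]
orientation: [-0.108, 3.139, 0.0]
force: [0.1, 0.7, -2.6]
opening: 0.0503
gripper_force: 25.0
```

>>> arm_command:
  deltas:
    - [[0,0,0.4,0,0,0],[0,0,0.7,0,0,0],[0,0,1,0,0,0],[0,0,1,0,0,0],[0,0,1.2,0,0,0],[0,0,1.2,0,0,0],[0,0,1.2,0,0,0],[0,0,1,0,0,0],[0,0,0.8,0,0,0],[0,0,0.6,0,0,0],[0,0,0.3,0,0,0],[0,0,0,0,0,0]]

```text
t: 33.68
tool_pos: [0.5354, 0.1939, 0.1152]
orientation: [-0.108, 3.139, 0.0]
force: [0.2, 0.3, -2.6]
opening: 0.0505
gripper_force: 25.0
```

>>> arm_command:
  deltas:
    - [[0,0,0,0,0,0],[0,0,0,0,0,0],[0,0,0,0,0,0],[0,0,0,0,0,0],[0,0,0,0,0,0],[0,0,0,0,0,0]]

```text
t: 34.18
tool_pos: [0.5349, 0.1938, 0.1142]
orientation: [0.108, -3.139, 0.0]
force: [-0.4, -0.5, -2.9]
opening: 0.0504
gripper_force: 25.0
```

Run:
```python
from h import *
np.set_printoptions(precision=4,suppress=True)
st=monitor.read_state();print(st['tool_pos'],st['opening'],st['gripper_force'],st['force'],st['wrist_torque'])
b,n=snap('side','d14.png');h=cv2.cvtColor(b,cv2.COLOR_BGR2HSV)
P=(.5353,.193)
for nm,lo,hi,z in(('blue',(100,90,20),(125,255,220),.125),('gold',(16,110,60),(35,255,255),.159),('orange',(3,150,80),(14,255,255),.141)):
    g=cv2.inRange(h,lo,hi);p=np.array(proj(n,(*P,z)));nb,l,q,ce=cv2.connectedComponentsWithStats(g)
    print(nm,p,[(q[i].tolist(),ce[i]) for i in range(1,nb) if q[i][4]>8 and abs(ce[i]-p).max()<40])
s,k=snap('wrist','w14.png');h=cv2.cvtColor(s,cv2.COLOR_BGR2HSV);g=cv2.inRange(h,(100,90,20),(125,255,220));c,_=cv2.findContours(g[100:300,260:380],0,1);c=max(c,key=cv2.contourArea);print('wrist blue',cv2.minAreaRect(c),cv2.contourArea(c))
```

```text
[0.5349 0.1938 0.1142] 0.05042616198803241 24.974583685398102 [-0.3745 -0.5219 -2.9253] [ 0.016  -0.0029  0.0202]
blue [328.1466 173.9128] [([329, 167, 14, 19, 161], array([335.5155, 175.5963])), ([313, 168, 6, 14, 55], array([315.4545, 175.5636]))]
gold [328.6164 160.1648] [([332, 120, 12, 10, 43], array([337.5814, 124.3488])), ([318, 122, 8, 3, 15], array([321.6667, 122.8667])), ([343, 124, 6, 8, 24], array([345.8333, 127.0833])), ([331, 134, 4, 8, 20], array([332.65, 137.1 ])), ([328, 158, 6, 7, 31], array([330.5806, 161.5484]))]
orange [328.366  167.4914] [([334, 160, 4, 6, 19], array([335.4211, 162.5789])), ([327, 167, 3, 10, 16], array([328.5625, 171.3125]))]
wrist blue ((59.0, 135.5), (101.0, 80.0), 90.0) 4620.5
```

Holder is about 10 cm up with the band seated on it (side 331,162 against 160 expected). The 2.9 N load matches its weight, and the grip is steady.

```bash
python3 -c "
from h import *
print(ticket.close_job())"
```

```text
the job is handed in; nothing more can be done
None
```

The job is handed in at about 34 s: the fitting band is on its seat, the tight band is in the bowl, and the holder is held about 10 cm up with both catches squeezed; however, I viewed 13 pictures (limit 10) and pushed the tight band about 2 cm on the felt in a failed first grasp.

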